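# Set up the panel station

## Robot

A 7-joint arm with a two-finger parallel gripper is mounted at the origin on the work surface. World frame = base frame: x ahead of the robot, y to its left, z up, the work surface at z = 0. Lengths are in m, angles in rad, forces in N, time in s.
With the tool pointing down it reaches from about 0.425 to 0.925 m from the base axis. Payload 6.8 kg.
Tool frame: the origin (TCP) lies at the very end of the fingers, on their centre line; the grasp point (between the pads) lies bot.grip_depth behind it (bot.grip_depth is the distance from the TCP to the grasp point, in m); z points along the fingers, y is the line along which they close (so a half turn about z gives the same grasp; the last joint's range is limited). The gripper opens to 85 mm and grips with 20 to 120 N. Pads are 22 mm wide; open, the fingers measure 114 mm over their backs; the gripper's body (76 mm by 85 mm) begins 54 mm behind the grasp point. The pads swing forward as they close: fully open they stand 13 mm farther back than shut.
Start: joints at [-1.296, 0.477, 0.022, 1.555, -0.011, 1.109, -0.083], TCP at [0.252, 0.626, 0.231] pointing down, gripper open.
Joint ranges: [-2.96, 2.96], [-0.34, 2.1], [-1.41, 1.46], [0.24, 2.44], [-1.37, 4.51], [0.17, 1.92], [-2.96, 2.96]. Speed limits (rad/s): [2.39, 2.39, 3.14, 3.14, 3.14, 3.14, 3.14].

## Interface

Orientations are given as a unit quaternion [w, x, y, z].
In Python, from station import bot gives the robot as it stands.
- The arm moves only by the tool send_rows, never from a script. Its arguments are lists of equal length, an entry for each row: "slide": the shift along the tool's x, y, z in mm, a list of three; "roll": the turn about the tool's z in degrees; "claw": the opening, from 0 (shut) to 1 (fully open). A call has exactly 8 rows; each row is the pose to reach, as a shift and turn from the pose commanded when the call began, along the tool's axes at that moment; what a row does not reach only later rows make up. A row lasts 1/12 s, in which the tool goes at most 41.7 mm and 7.16 degrees, less where a joint would pass 70% of its speed; a pose out of reach is approached as far as the arm can. A call with a gripper value outside its range is refused whole. The fingers move at their own pace and stop on an object; "force" is the grip in N (left out, the last holds). Time passes only in rows, so rows that repeat a pose let the fingers close, or fill a call up. It gives the time, the measured TCP pose, the force, the opening and the grip force at its end, in the units of the state.
- bot.get_obs(): the state, without advancing time (a new reading comes with each control period).
- bot.read_camera(name): name is "scene" or "top"; returns the picture (400x640x3 uint8, red, green, blue); there is no depth.
- bot.camera_model(name): a dict with "camera_matrix" (3x3 intrinsics, pixels), "D" ([k1, k2, p1, p2, k3] as OpenCV has them; the pictures are not rectified), "camera_from_world" (4x4, takes a point from world to camera coordinates). Camera axes: x right, y down, z forward; pixel columns grow to the right and rows downward; lengths in m; the calibration is good to about 2 mm. A picture is of the moment at which its call begins. camera_model takes no time and is no camera call.
- bot.hand_in(): hands the job in; it is judged then, once.
The state is a dict: "t": time; "q": joint angles; "joint_vel": joint speeds; "joint_torque": joint torques, N m; "eef_pos": TCP position; "tool_rot": TCP orientation; "contact_force": force on the tool from outside, world axes, zero at the start; "torque": the same for the moment, N m; "gripper_width": opening from 0.0 (shut) to 1.0 (fully open); "grasp_force": force on a finger pad.
Only numpy, scipy, OpenCV 4.12 (cv2) and the standard library are available. Lean on these libraries where they do the work, as an engineer would, in place of code of your own. Each camera call takes 0.05 s, during which the arm holds its last target. There are 200 camera calls.

## Task

Set up this bench for fitting the boards to the panel. First hang all the board carriers on the bare half of the rail (the half without the stop disc), and only when all hang there slide them along the rail, still hooked on, until every one is wholly past the black mark, on the stop disc's side; don't let a carrier fall over. Also, in any order, tip all the ball feet from the cup into the parts tray and stand the empty cup upright back on its round felt pad, and lay the try square with the whole face of its stock flush against the panel's edge nearest the robot and the outer edge of its blade on the drill line; leave the spool, tape and screwdriver alone.

Things in the scene. Friction and masses are not known exactly. Their poses are not given: they have to be found in the camera images.
- panel: white laminated enclosure panel lying fixed on the bench, 130 (x) x 170 (y) x 12 mm thick, a thin black drill line with two dots drawn right across its top. Origin: centre of underside. The edge for the square is the -x one (nearest the robot), at x = -65 mm; the drill line runs along x at y = +30 mm.
- square: loose try square, 0.24 kg: wooden stock 24 (x) x 90 (y) x 40 mm tall, brass-faced on +x; from the +y end of that face a steel blade, 24 mm wide (y = 21..45 mm) and 3 mm thick, runs 100 mm along +x. Its underside is 13.5 mm above the stock's: with the stock on the bench it passes over the panel. Origin: centre of the stock's underside. Grip the stock across its 24 mm.
- face_a (a point): point on the square's brass face, 40 mm to -y of the stock's centre, 6 mm up
- face_b (a point): point on the square's brass face, 40 mm to +y of the stock's centre, 6 mm up
- blade_edge (a point): point on the outer (+y) edge of the square's blade, near its tip: square frame (105, 45, 13.5) mm; this straight edge is the one to set on the drill line
- rail_mark (a point): the mark: a black band round the middle of a fixed steel rail of 12 mm diameter, on its axis, 150 mm above the bench. The rail runs along this point's y between 14 mm posts at y = -170 and +170 mm (feet 56 mm across). The +y half ends at a black stop disc (y = 150 mm); the -y half is the bare half. x points away from the robot.
- carrier0: circuit-board carrier, 0.14 kg, standing on its foot (may be absent): a C open to +x. Foot 56 (x -25..+31) x 32 (y) x 10 mm; back plate 32 mm wide with green board, inner face x = -10; roof underside z = 88; lip at x = +10..+16 down to z = 74; grip tab on top 10 (x) x 24 (y) mm, z = 94..125. Hangs plumb. Origin: underside of the foot, below the tab.
- hook0 (a point): middle of carrier0's hook mouth, at (0, 0, 82) mm in its frame: lies on the rail's axis when hung. Bring it along +x with the rail between foot and lip, then lower it on
- carrier1: another carrier, identical to carrier0 (may be absent)
- hook1 (a point): middle of carrier1's hook mouth, at (0, 0, 82) mm in its frame: lies on the rail's axis when hung
- carrier2: another carrier, identical to carrier0 (may be absent)
- hook2 (a point): middle of carrier2's hook mouth, at (0, 0, 82) mm in its frame: lies on the rail's axis when hung
- cup: loose white plastic cup, 65 mm tall, outer diameter 47 mm at the bottom and 64 mm at the rim, wall 3 mm, floor 5 mm, 0.06 kg; holds the ball feet. Origin: centre of underside
- pad: round grey felt pad, 80 mm across, let flush into the bench: the cup's place. Origin: centre
- ball0_center (a point): middle of a steel ball foot (for the enclosure), a ball 14 mm across, 11 g, at first in the cup (may be absent)
- ball1_center (a point): middle of a steel ball foot (for the enclosure), a ball 14 mm across, 11 g, at first in the cup (may be absent)
- ball2_center (a point): middle of a steel ball foot (for the enclosure), a ball 14 mm across, 11 g, at first in the cup (may be absent)
- ball3_center (a point): middle of a steel ball foot (for the enclosure), a ball 14 mm across, 11 g, at first in the cup (may be absent)
- ball4_center (a point): middle of a steel ball foot (for the enclosure), a ball 14 mm across, 11 g, at first in the cup (may be absent)
- tray: fixed open grey parts tray, outside 110 x 110 x 45 mm high, walls 4 mm. Origin: centre of underside
- spool: bystander: solder spool, 54 mm across, 40 mm high
- tape: bystander: roll of blue tape, 80 mm across, 24 mm high
- driver: bystander: screwdriver lying on the bench beyond the rail

How it is judged:
On the way, in this order (a step that is already met when the one before it is completed fails the run):
1. every carrier present hangs on the rail's bare half, before the mark (x of hook0 in the frame of rail_mark between -0.012 and 0.012 m and z of hook0 in the frame of rail_mark between -0.012 and 0.009 m and y of hook0 in the frame of rail_mark between -0.155 and -0.013 m and x of hook1 in the frame of rail_mark between -0.012 and 0.012 m and z of hook1 in the frame of rail_mark between -0.012 and 0.009 m and y of hook1 in the frame of rail_mark between -0.155 and -0.013 m and x of hook2 in the frame of rail_mark between -0.012 and 0.012 m and z of hook2 in the frame of rail_mark between -0.012 and 0.009 m and y of hook2 in the frame of rail_mark between -0.155 and -0.013 m), for 0.2 s.
2. every carrier present has been slid past the mark, hanging on the rail (x of hook0 in the frame of rail_mark between -0.012 and 0.012 m and z of hook0 in the frame of rail_mark between -0.012 and 0.009 m and y of hook0 in the frame of rail_mark between 0.013 and 0.155 m and x of hook1 in the frame of rail_mark between -0.012 and 0.012 m and z of hook1 in the frame of rail_mark between -0.012 and 0.009 m and y of hook1 in the frame of rail_mark between 0.013 and 0.155 m and x of hook2 in the frame of rail_mark between -0.012 and 0.012 m and z of hook2 in the frame of rail_mark between -0.012 and 0.009 m and y of hook2 in the frame of rail_mark between 0.013 and 0.155 m), for 0.2 s.
At the end, for the whole second after the job is handed in: carriers hang on the rail, middles 13 mm or more past the mark; all ball feet in the tray; cup upright within 22 mm of the pad's centre; square flat on the bench, both ends of its face within 2.5 mm of the panel's near edge, outer blade edge within 5 mm of the drill line; all at rest (all of step 2 and x of ball0_center in the frame of tray between -0.055 and 0.055 m and y of ball0_center in the frame of tray between -0.055 and 0.055 m and z of ball0_center in the frame of tray between 0 and 0.045 m and x of ball1_center in the frame of tray between -0.055 and 0.055 m and y of ball1_center in the frame of tray between -0.055 and 0.055 m and z of ball1_center in the frame of tray between 0 and 0.045 m and x of ball2_center in the frame of tray between -0.055 and 0.055 m and y of ball2_center in the frame of tray between -0.055 and 0.055 m and z of ball2_center in the frame of tray between 0 and 0.045 m and x of ball3_center in the frame of tray between -0.055 and 0.055 m and y of ball3_center in the frame of tray between -0.055 and 0.055 m and z of ball3_center in the frame of tray between 0 and 0.045 m and x of ball4_center in the frame of tray between -0.055 and 0.055 m and y of ball4_center in the frame of tray between -0.055 and 0.055 m and z of ball4_center in the frame of tray between 0 and 0.045 m and horizontal distance between cup and pad below 0.022 m and angle between cup's own z axis and vertical below 0.08 rad and height (world z) of cup below 0.006 m and linear speed of each of cup, square below 0.02 m/s and x of face_a in the frame of panel between -0.0675 and -0.063 m and x of face_b in the frame of panel between -0.0675 and -0.063 m and y of blade_edge in the frame of panel between 0.025 and 0.035 m and angle between square's own z axis and vertical below 0.06 rad and height (world z) of square below 0.005 m and linear speed of each of carrier0, carrier1, carrier2 below 0.05 m/s); the robot touches nothing.
It fails at once if a bystander was moved more than 3 cm (distance of any of spool, tape, driver from where it was at the start of the episode above 0.03 m).
It fails at once if a carrier fell over (angle between any of carrier0, carrier1, carrier2's own z axis and vertical above 0.9 rad).
Of carrier0, carrier1, carrier2 only 2 to 3 are there at a start; the rules pass over those that are not, and their reading is None.
Of ball0, ball1, ball2, ball3, ball4 only 3 to 5 are there at a start; the rules pass over those that are not, and their reading is None.
At some moment in a run one of square, cup may be knocked a few centimetres aside while the robot is not near it.
It also fails if it takes over 210 s, if anything falls off the work surface, if the arm or the gripper's body presses on something with over 40 N, if the wrist force passes 120 N, or if a joint passes its speed limit or range.

## Working session

There is one attempt and no reset: what is moved stays moved. The work goes in short steps, Python scripts to look and compute and a tool call to move; the robot and the scene stay as the last step left them, time stands still between calls to the robot, and variables do not carry over. Pictures are saved under pics/ and viewed, at most 14 in all, crops included, and the job is handed in when it is done.

Besides the shell and the picture viewer there is one more tool, called after ">>>" as name(argument=value, ...) on one line, values as JSON. send_rows: Moves the arm, as the interface text tells. Its arguments: {"type":"object","properties":{"slide":{"type":"array","items":{"type":"array","items":{"type":"number"}}},"roll":{"type":"array","items":{"type":"number"}},"claw":{"type":"array","items":{"type":"number"}},"force":{"type":"number"}},"required":["slide","roll","claw"]}

```bash
mkdir -p pics; ls; python3 - <<'E'
from station import bot
import cv2
for n in("scene","top"):
    cv2.imwrite(f"pics/{n}0.png",bot.read_camera(n)[:,:,::-1]); m=bot.camera_model(n); print(n,m)
print(bot.get_obs(),bot.grip_depth)
E
```

```text
pics
scene {'camera_matrix': array([[457.03889805,   0.        , 317.23766944],
       [  0.        , 457.03889805, 195.85170607],
       [  0.        ,   0.        ,   1.        ]]), 'D': array([-0.11284993,  0.        ,  0.        ,  0.        ,  0.        ]), 'camera_from_world': array([[ 0.62590465,  0.77989127,  0.00360256, -0.34582506],
       [ 0.64099231, -0.51178845, -0.57201524, -0.32161012],
       [-0.44426594,  0.36033621, -0.82023508,  1.58183298],
       [ 0.        ,  0.        ,  0.        ,  1.        ]])}
top {'camera_matrix': array([[385.8892022 ,   0.        , 321.50095728],
       [  0.        , 385.8892022 , 201.34517256],
       [  0.        ,   0.        ,   1.        ]]), 'D': array([-0.04876411,  0.        ,  0.        ,  0.        ,  0.        ]), 'camera_from_world': array([[-3.23984495e-04, -9.99838272e-01, -1.79812316e-02,
        -1.72121341e-02],
       [-9.95091274e-01,  2.10178039e-03, -9.89390698e-02,
         5.68107686e-01],
       [ 9.89608612e-02,  1.78609119e-02, -9.94931021e-01,
         8.74058067e-01],
       [ 0.00000000e+00,  0.00000000e+00,  0.00000000e+00,
         1.00000000e+00]])}
{'t': 0.1, 'q': array([-1.29610798,  0.47770634,  0.02237178,  1.55633029, -0.01150178,
        1.10930142, -0.08310646]), 'joint_vel': array([ 0.00136136, -0.00177531, -0.00094654, -0.00368592,  0.00041344,
        0.00187505, -0.00100451]), 'joint_torque': array([ 4.71425956e-03, -5.97762573e+01,  1.61384013e+00, -2.81957549e+01,
        1.28214262e-02,  5.01982140e-03, -1.40664116e-05]), 'eef_pos': array([0.25194875, 0.62565324, 0.23044036]), 'tool_rot': array([-9.01614918e-05,  1.90234052e-01,  9.81738434e-01, -8.03369416e-04]), 'contact_force': array([ 0.39335049,  0.89577191, -0.65693072]), 'torque': array([-0.01108426,  0.00984262, -0.03003615]), 'grasp_force': 0.0, 'gripper_width': 1.0016001448416376} 0.0187
```

View pics/scene0.png

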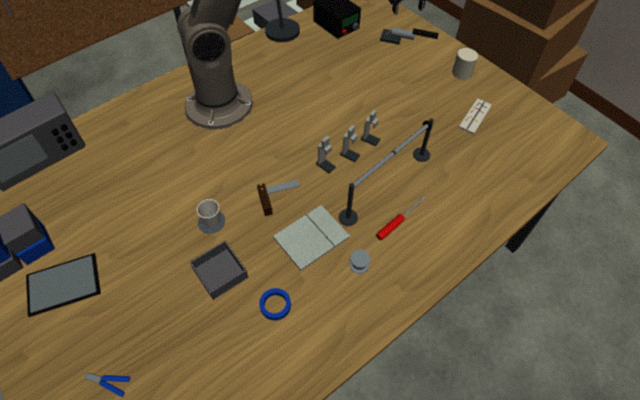

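View pics/top0.png

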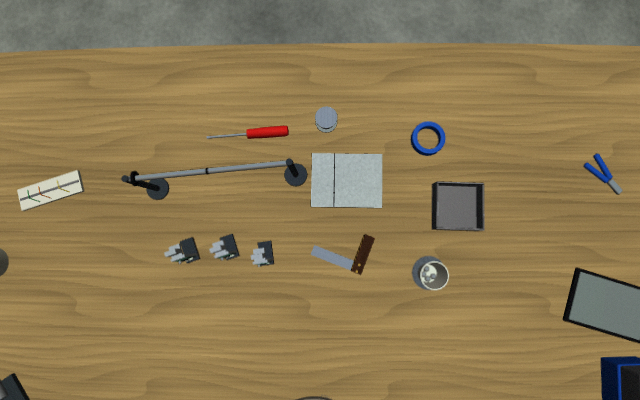

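```bash
cat > h.py <<'E'
import numpy as np, cv2
from station import bot
from scipy.spatial.transform import Rotation as R
from scipy.optimize import least_squares
def panel(img,x0,y0,x1,y1,s):
    c=cv2.resize(img[y0:y1,x0:x1],None,fx=s,fy=s,interpolation=cv2.INTER_CUBIC)
    for x in range(-(-x0//10)*10,x1,10):
        u=int((x-x0+.5)*s); cv2.line(c,(u,0),(u,6 if x%50 else 14),(0,0,255),1); 
        if x%20==0: cv2.putText(c,str(x),(u+1,14),0,.35,(0,0,255),1)
    for y in range(-(-y0//10)*10,y1,10):
        v=int((y-y0+.5)*s); cv2.line(c,(0,v),(6,v),(0,0,255),1); cv2.putText(c,str(y),(8,v+4),0,.35,(0,0,255),1)
    return c
def compose(name,items,W=800,H=600):
    o=np.zeros((H,W,3),np.uint8)
    for (c,x,y) in items:
        c=c[:H-y,:W-x]; o[y:y+c.shape[0],x:x+c.shape[1]]=c
    cv2.imwrite(name,o)
def grab(n): return bot.read_camera(n)[:,:,::-1].copy()
def proj(n,P):
    m=bot.camera_model(n); T=m["camera_from_world"]
    return cv2.projectPoints(np.float64(np.atleast_2d(P)),cv2.Rodrigues(T[:3,:3])[0],T[:3,3],m["camera_matrix"],m["D"])[0][:,0]
def ray(n,uv):
    m=bot.camera_model(n); T=m["camera_from_world"]
    p=cv2.undistortPoints(np.float64([[uv]]),m["camera_matrix"],m["D"])[0,0]
    return -T[:3,:3].T@T[:3,3], T[:3,:3].T@np.r_[p,1]
def atz(n,uv,z):
    o,d=ray(n,uv); return o+d*(z-o[2])/d[2]
def tri(s,t):
    A=[];b=[]
    for n,uv in(("scene",s),("top",t)):
        o,d=ray(n,uv); d/=np.linalg.norm(d); M=np.eye(3)-np.outer(d,d); A.append(M);b.append(M@o)
    x=np.linalg.lstsq(np.vstack(A),np.hstack(b),rcond=None)[0]
    return x
def fit(model,obs,x0):
    """model(p)->world pts dict; obs: list (cam,key,u,v)"""
    f=lambda p:np.hstack([proj(n,model(p)[k])[0]-(u,v) for n,k,u,v in obs])
    r=least_squares(f,x0,x_scale=[.01,.01,.1][:len(x0)],diff_step=1e-5,loss="soft_l1"); return r.x,np.abs(r.fun).reshape(-1,2).round(1)
def go(x,y,z,yaw=None):
    """slide mm / roll deg from the present pose to TCP xyz, tool-y heading yaw (deg, mod 180)"""
    o=bot.get_obs(); w=o["tool_rot"]; M=R.from_quat([*w[1:],w[0]]).as_matrix()
    s=M.T@(np.array([x,y,z])-o["eef_pos"])*1000
    h=np.degrees(np.arctan2(M[1,1],M[0,1])); r=0
    if yaw is not None: r=-((yaw-h+90)%180-90)   # tool z down: roll + turns heading -
    print("slide",s.round(1),"roll",round(r,1),"heading",h.round(1),"q7",o["q"][6].round(2),"z",M[:,2].round(3))
E
python3 - <<'E'
from h import *
t=cv2.imread("pics/top0.png");s=cv2.imread("pics/scene0.png")
compose("pics/a.png",[(panel(t,160,225,290,275,6.1),0,0),(panel(s,305,103,395,175,4.1),0,310),(panel(s,340,115,440,230,2.5),380,310)])
compose("pics/b.png",[(panel(t,115,150,315,205,4),0,0),(panel(t,305,145,390,280,2.8),0,222),(panel(t,405,175,490,300,3),245,222),(panel(s,190,175,350,300,1.8),505,222)])
E
```

```text
(no output)
```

View pics/a.png

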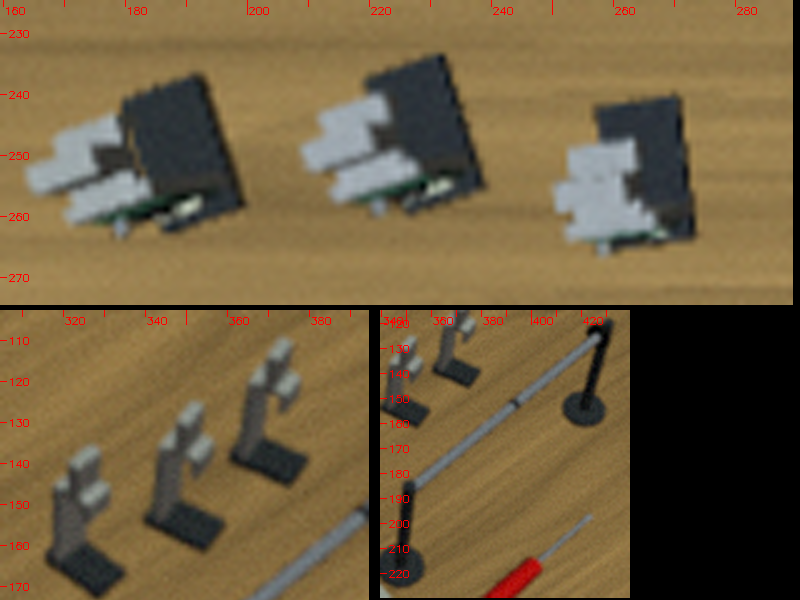

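View pics/b.png

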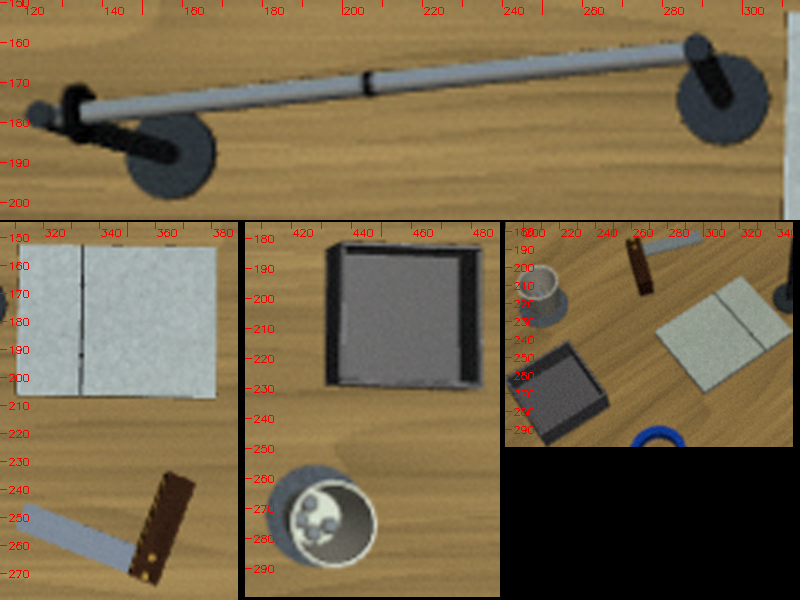

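```bash
cat > meas.py <<'E'
from h import *
def rig(p,pts): 
    c,s=np.cos(p[2]),np.sin(p[2])
    return {k:np.array([p[0]+c*x-s*y,p[1]+s*x+c*y,z]) for k,(x,y,z) in pts.items()}
F={"FR":(.031,-.016,0),"FL":(.031,.016,.004),"BR":(-.025,-.016,0),"T":(0,0,.125)}
E
python3 - <<'E'
from meas import *
C={"A":([(192.8,236.5),(179.5,240.9),(199.7,258.1),(169.3,252.4)],[(375.2,145.7),(379.6,139.6),(360.8,138.6),(373.8,110.5)]),
"B":([(232.1,233.4),(219.3,237.3),(239.2,255.2),(214.9,248.6)],[(354.5,161.5),(359.1,155.4),(339.9,153.2),(351.3,125.9)]),
"C":([(271.1,240.1),(257.2,241.9),(273.4,263.7),(256.5,255.6)],[(328.4,172.7),(335,166.9),(316,163.5),(325.5,136.4)])}
for n,(t,s) in C.items():
    obs=[("top",k,*uv) for k,uv in zip(F,t)]+[("scene",k,*uv) for k,uv in zip(F,s)]
    p,r=fit(lambda p:rig(p,F),obs,[.36,.2,.2]); print(n,p[:2].round(4),np.degrees(p[2]).round(1),r.max(1),"tab top",tri(s[3],t[3]).round(3),"FR",tri(s[0],t[0]).round(3))
print("mark",tri((393.5,152.1),(206.75,170.25)).round(4)); 
for a in((206.75,170.25),(285.75,162.75),(135.75,177.5)): print("rail",atz("top",a,.15).round(4))
for a in((393.5,152.1),(353.5,184.5),(426.3,126.5)): print("railS",atz("scene",a,.15).round(4))
for a in((310.6,152.7),(382,153.4),(381.6,207.4),(310.6,206.6),(333.8,153.1),(333.4,207)): print("panel",atz("top",a,.012).round(4))
E
```

```text
A [0.4517 0.2993] 18.9 [0.2 0.2 0.5 0.3 0.5 0.5 0.6 1.2] tab top [0.453 0.298 0.131] FR [0.486 0.293 0.003]
B [0.4595 0.2031] 17.7 [0.3 0.1 0.5 0.5 0.6 0.7 1.3 1.5] tab top [0.461 0.2   0.134] FR [0.494 0.197 0.003]
C [0.4448 0.1162] 6.8 [0.2 0.1 0.  0.7 0.8 0.5 0.6 1.7] tab top [0.447 0.114 0.136] FR [0.478 0.103 0.005]
mark [0.6204 0.2154 0.1519]
rail [0.6207 0.216  0.15  ]
rail [0.6354 0.053  0.15  ]
rail [0.6065 0.3654 0.15  ]
railS [0.6194 0.2167 0.15  ]
railS [0.6338 0.056  0.15  ]
railS [0.609  0.3612 0.15  ]
panel [0.6877 0.0087 0.012 ]
panel [ 0.6853 -0.1633  0.012 ]
panel [ 0.5549 -0.1602  0.012 ]
panel [0.5572 0.0083 0.012 ]
panel [ 0.6865 -0.0473  0.012 ]
panel [ 0.5561 -0.0459  0.012 ]
```

```bash
python3 -c "
from h import *
go(.4448,.1162,.200,6.8)"
```

```text
slide [-369.2 -400.5   31.1] roll 61.3 heading 68.1 q7 -0.08 z [-0.    -0.002 -1.   ]
```

>>> send_rows(slide=[[-25,-27,2],[-50,-54,4],[-75,-81,6],[-100,-108,8],[-125,-135,10],[-150,-162,12],[-175,-190,14],[-200,-217,16]], roll=[5,10,15,20,25,30,35,40], claw=[0.6,0.6,0.6,0.6,0.6,0.6,0.6,0.6], force=40)

```text
t: 0.77
eef_pos: [0.3567, 0.3481, 0.215]
tool_rot: [-0.0, 0.516, 0.856, -0.0]
contact_force: [1.3, 0.3, 1.4]
gripper_width: 0.601
grasp_force: 0.0
```

```bash
python3 -c "
from h import *
go(.4448,.1162,.200,6.8)"
```

```text
slide [-246.2  -30.2   15. ] roll 21.0 heading 27.8 q7 -0.35 z [-0.001 -0.    -1.   ]
```

>>> send_rows(slide=[[-35,-4,2],[-70,-9,4],[-106,-13,6],[-141,-17,9],[-176,-22,11],[-211,-26,13],[-246,-30,15],[-246,-30,15]], roll=[3,6,9,12,15,18,21,21], claw=[0.6,0.6,0.6,0.6,0.6,0.6,0.6,0.6])

```text
t: 1.43
eef_pos: [0.4473, 0.1121, 0.2001]
tool_rot: [0.001, 0.667, 0.745, -0.001]
contact_force: [-0.7, 0.4, -0.1]
gripper_width: 0.601
grasp_force: 0.0
```

```bash
python3 -c "
from h import *
go(.4448,.1162,.100,6.8)
i=grab('scene');j=grab('top')
compose('pics/c.png',[(panel(i,290,60,390,190,4),0,0),(panel(j,210,210,320,290,3.6),401,0)])"
```

```text
slide [  4.6  -2.  100.1] roll -0.4 heading 6.4 q7 -0.17 z [ 0.    -0.002 -1.   ]
```

View pics/c.png

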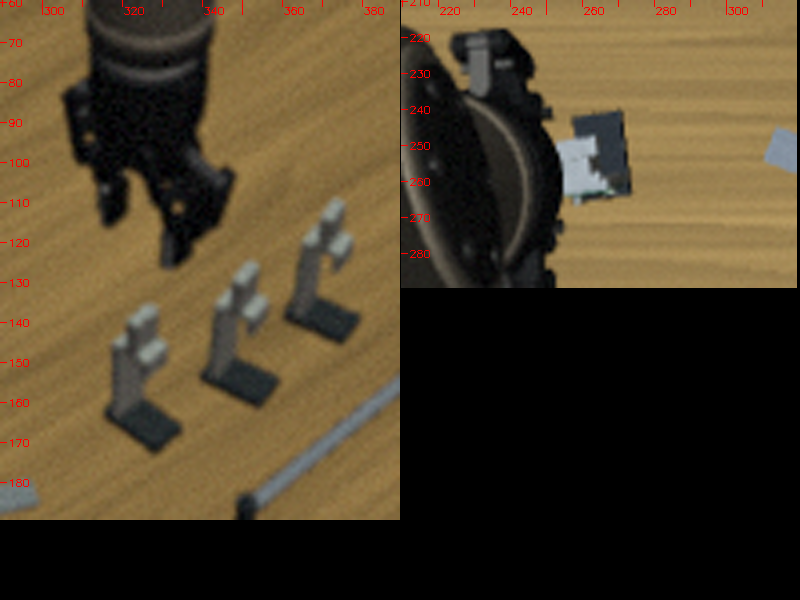

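The gripper's tips stand at about (317,115) and (333,125), in line above carrier C (tab at about (326,136)), so the measurement holds; descending.

>>> send_rows(slide=[[5,-2,20],[5,-2,45],[5,-2,70],[5,-2,90],[5,-2,100],[5,-2,100],[5,-2,100],[5,-2,100]], roll=[0,0,0,0,0,0,0,0], claw=[0.6,0.6,0.6,0.6,0.6,0.6,0.3,0], force=50)

```text
t: 2.2
eef_pos: [0.4439, 0.1244, 0.1012]
tool_rot: [0.0, 0.662, 0.75, 0.001]
contact_force: [0.1, -0.2, 0.1]
gripper_width: 0.329
grasp_force: 0.0
```

>>> send_rows(slide=[[0,0,0],[0,0,0],[0,0,0],[0,0,0],[0,0,0],[0,0,-10],[0,0,-20],[0,0,-30]], roll=[0,0,0,0,0,0,0,0], claw=[0,0,0,0,0,0,0,0])

```text
t: 2.87
eef_pos: [0.4434, 0.1236, 0.1315]
tool_rot: [0.0, 0.662, 0.749, 0.0]
contact_force: [0.4, 0.4, -0.9]
gripper_width: 0.107
grasp_force: 49.0
```

```bash
python3 -c "
from h import *
def rl(y,x=0): a=np.radians(5.1);return .620+x*np.cos(a)-y*np.sin(a),.216+x*np.sin(a)+y*np.cos(a)
go(*rl(-.12,-.1),.205,5.1);go(*rl(-.12,0),.205,5.1)"
```

```text
slide [-46.5  82.6 -73.4] roll 2.0 heading 7.1 q7 -0.11 z [ 0.  0. -1.]
slide [-49.9 182.6 -73.4] roll 2.0 heading 7.1 q7 -0.11 z [ 0.  0. -1.]
```

>>> send_rows(slide=[[0,0,-25],[0,0,-50],[0,0,-73],[-10,10,-73],[-20,30,-73],[-30,55,-73],[-38,80,-73],[-38,80,-73]], roll=[0,0,0,0.5,1,1.5,2,2], claw=[0,0,0,0,0,0,0,0])

```text
t: 3.53
eef_pos: [0.532, 0.0945, 0.2051]
tool_rot: [0.002, 0.676, 0.737, 0.002]
contact_force: [-0.3, -0.7, -0.5]
gripper_width: 0.102
grasp_force: 49.1
```

>>> send_rows(slide=[[0,0,0],[0,0,0],[0,0,0],[0,0,0],[0,0,0],[0,0,0],[0,0,0],[0,0,0]], roll=[0,0,0,0,0,0,0,0], claw=[0,0,0,0,0,0,0,0])

```text
t: 4.2
eef_pos: [0.5272, 0.0959, 0.2034]
tool_rot: [-0.0, 0.675, 0.738, 0.0]
contact_force: [-0.7, 0.1, -1.5]
gripper_width: 0.103
grasp_force: 49.1
```

```bash
cat >> h.py <<'E'
def rl(y,x=0): a=np.radians(5.1);return .620+x*np.cos(a)-y*np.sin(a),.216+x*np.sin(a)+y*np.cos(a)
E
python3 -c "
from h import *
go(*rl(-.112,0),.205,5.1)
i=grab('scene');j=grab('top')
compose('pics/d.png',[(panel(i,290,60,440,210,3),0,0),(panel(j,180,130,320,280,2.4),451,0)])"
```

```text
slide [ -0.6 103.1  -1.6] roll -0.0 heading 5.1 q7 -0.04 z [-0.  0. -1.]
```

View pics/d.png

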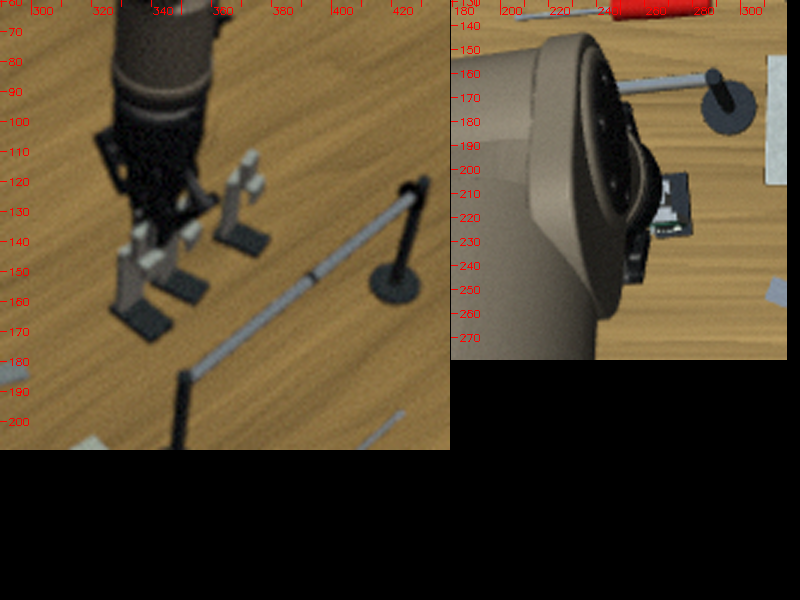

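The carrier hangs squarely in the gripper, foot's right edge at top-view (279,201)–(280,228). Now over the rail and down.

```bash
python3 -c "
from meas import *
e=bot.get_obs()['eef_pos'];a=np.radians(5.1)
m=rig([e[0]+.0075*np.sin(a),e[1]-.0075*np.cos(a),a],F)
for k in('FR','BR'):
  p=m[k].copy();p[2]+=e[2]-.1012; print(k,proj('top',p),proj('scene',p))"
```

```text
FR [[277.58886168 201.6527847 ]] [[340.09367551 174.59288101]]
BR [[279.6358609  227.63404238]] [[326.04908637 163.29726677]]
```

>>> send_rows(slide=[[0,15,-1],[0,35,-1],[0,55,-1],[0,75,-1],[0,90,-1],[0,103,-1],[0,103,-1],[0,103,-1]], roll=[0,0,0,0,0,0,0,0], claw=[0,0,0,0,0,0,0,0])

```text
t: 4.97
eef_pos: [0.6299, 0.1047, 0.2038]
tool_rot: [-0.0, 0.675, 0.738, -0.0]
contact_force: [-0.9, 0.3, -2.1]
gripper_width: 0.103
grasp_force: 49.1
```

>>> send_rows(slide=[[0,0,0],[0,0,0],[0,0,5],[0,0,12],[0,0,20],[0,0,26],[0,0,30],[0,0,30]], roll=[0,0,0,0,0,0,0,0], claw=[0,0,0,0,0,0,0,0])

```text
t: 5.63
eef_pos: [0.629, 0.1049, 0.1727]
tool_rot: [-0.001, 0.675, 0.738, -0.001]
contact_force: [0.2, -0.1, -1.8]
gripper_width: 0.099
grasp_force: 49.1
```

>>> send_rows(slide=[[0,0,1],[0,0,2],[0,0,3],[0,0,4],[0,0,4],[0,0,4],[0,0,4],[0,0,4]], roll=[0,0,0,0,0,0,0,0], claw=[0,0,0,0,0,0,0,0])

```text
t: 6.3
eef_pos: [0.63, 0.105, 0.1704]
tool_rot: [0.0, 0.675, 0.738, 0.0]
contact_force: [0.2, 0.6, -1.3]
gripper_width: 0.101
grasp_force: 49.1
```

>>> send_rows(slide=[[0,0,1],[0,0,2],[0,0,2],[0,0,2],[0,0,2],[0,0,2],[0,0,2],[0,0,2]], roll=[0,0,0,0,0,0,0,0], claw=[0,0,0,0.1,0.2,0.3,0.4,0.4])

```text
t: 6.97
eef_pos: [0.6299, 0.1049, 0.1682]
tool_rot: [0.0, 0.675, 0.738, -0.0]
contact_force: [0.7, -0.0, 0.7]
gripper_width: 0.402
grasp_force: 0.0
```

>>> send_rows(slide=[[0,0,0],[0,0,0],[0,0,-15],[0,0,-35],[0,0,-60],[0,0,-70],[0,0,-70],[0,0,-70]], roll=[0,0,0,0,0,0,0,0], claw=[0.4,0.4,0.4,0.4,0.4,0.4,0.4,0.4])

```text
t: 7.63
eef_pos: [0.6299, 0.105, 0.2381]
tool_rot: [0.0, 0.675, 0.738, 0.0]
contact_force: [-0.4, 0.5, -0.7]
gripper_width: 0.399
grasp_force: 0.0
```

```bash
python3 -c "
from h import *
go(.4595,.2031,.200,17.7)
i=grab('scene');j=grab('top')
compose('pics/e.png',[(panel(i,290,60,440,210,3),0,0),(panel(j,180,130,320,280,2.4),451,0)])"
```

```text
slide [ 112.8 -161.1   38.1] roll -12.6 heading 5.1 q7 0.02 z [ 0.  0. -1.]
```

View pics/e.png

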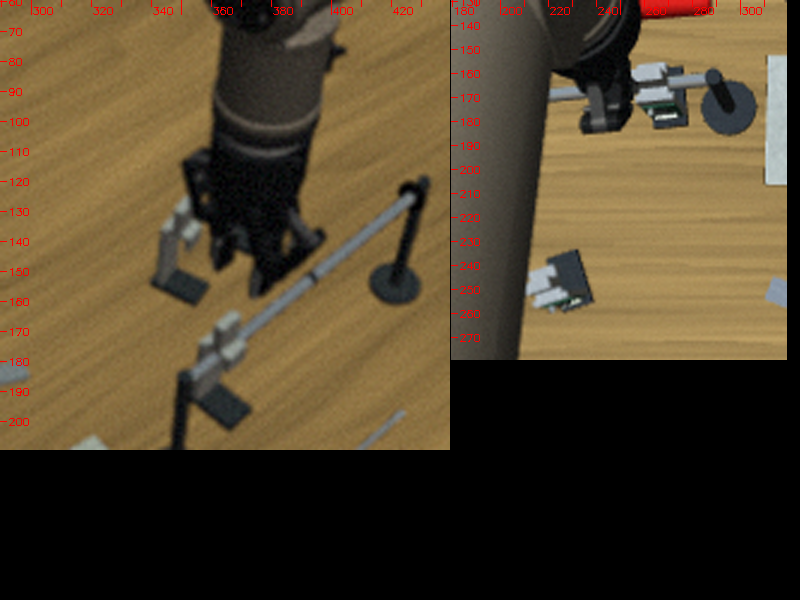

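Carrier C hangs on the rail, tab at scene (366,166), foot (366,194). Next carrier B.

>>> send_rows(slide=[[16,-23,5],[38,-54,12],[60,-85,20],[82,-116,28],[100,-145,36],[113,-161,38],[113,-161,38],[113,-161,38]], roll=[-2,-4,-6,-8,-10,-12.6,-12.6,-12.6], claw=[0.6,0.6,0.6,0.6,0.6,0.6,0.6,0.6])

```text
t: 8.4
eef_pos: [0.4582, 0.2037, 0.1993]
tool_rot: [-0.0, 0.589, 0.808, -0.001]
contact_force: [-0.1, 0.6, 0.3]
gripper_width: 0.602
grasp_force: 0.0
```

>>> send_rows(slide=[[0,0,0],[0,0,0],[0,0,0],[0,0,10],[0,0,25],[0,0,40],[0,0,50],[0,0,50]], roll=[0,0,0,0,0,0,0,0], claw=[0.6,0.6,0.6,0.6,0.6,0.6,0.6,0.6])

```text
t: 9.07
eef_pos: [0.4584, 0.2022, 0.1479]
tool_rot: [-0.001, 0.59, 0.807, -0.002]
contact_force: [0.3, 0.3, 0.2]
gripper_width: 0.602
grasp_force: 0.0
```

```bash
python3 -c "
from h import *
go(.4595,.2031,.100,17.7)"
```

```text
slide [ 0.6  1.5 47.9] roll -0.1 heading 17.6 q7 -0.07 z [-0.003 -0.003 -1.   ]
```

>>> send_rows(slide=[[0,1,12],[0,1,26],[0,1,40],[0,1,48],[0,1,48],[0,1,48],[0,1,48],[0,1,48]], roll=[0,0,0,0,0,0,0,0], claw=[0.6,0.6,0.6,0.6,0.6,0.4,0.2,0])

```text
t: 9.73
eef_pos: [0.4612, 0.2038, 0.1031]
tool_rot: [0.0, 0.59, 0.807, 0.001]
contact_force: [-0.0, 0.3, 0.2]
gripper_width: 0.182
grasp_force: 0.0
```

>>> send_rows(slide=[[0,0,0],[0,0,0],[0,0,0],[0,0,-15],[0,0,-45],[0,0,-80],[0,0,-104],[0,0,-104]], roll=[0,0,0,0,0,0,0,0], claw=[0,0,0,0,0,0,0,0])

```text
t: 10.4
eef_pos: [0.4633, 0.2048, 0.2111]
tool_rot: [0.001, 0.59, 0.807, 0.004]
contact_force: [0.1, 0.9, -1.2]
gripper_width: 0.102
grasp_force: 53.1
```

```bash
python3 -c "
from h import *
go(*rl(-.072,-.1),.205,5.1); go(*rl(-.072,0),.205,5.1)"
```

```text
slide [-85.4  39.4   6.2] roll 12.5 heading 17.6 q7 -0.12 z [ 0.007  0.005 -1.   ]
slide [-107.1  137.     6.9] roll 12.5 heading 17.6 q7 -0.12 z [ 0.007  0.005 -1.   ]
```

>>> send_rows(slide=[[-14,6,1],[-35,15,2],[-56,25,4],[-75,35,5],[-85,39,6],[-85,39,6],[-85,39,6],[-85,39,6]], roll=[2,5,8,11,12.5,12.5,12.5,12.5], claw=[0,0,0,0,0,0,0,0])

```text
t: 11.07
eef_pos: [0.5225, 0.1352, 0.1995]
tool_rot: [-0.001, 0.674, 0.739, -0.001]
contact_force: [-0.4, -0.3, -1.1]
gripper_width: 0.105
grasp_force: 53.0
```

```bash
python3 -c "
from h import *
go(*rl(-.072,0),.205,5.1)"
```

```text
slide [ -0.5 104.3  -5.6] roll 0.2 heading 5.3 q7 -0.1 z [-0.002 -0.    -1.   ]
```

>>> send_rows(slide=[[0,15,-3],[0,35,-4],[0,58,-4],[0,80,-4],[0,97,-4],[0,104,-4],[0,104,-4],[0,104,-4]], roll=[0,0,0,0,0,0,0,0], claw=[0,0,0,0,0,0,0,0])

```text
t: 11.73
eef_pos: [0.6259, 0.1443, 0.2038]
tool_rot: [-0.001, 0.674, 0.739, -0.001]
contact_force: [-0.7, 0.1, -1.4]
gripper_width: 0.101
grasp_force: 53.1
```

>>> send_rows(slide=[[0,0,0],[0,0,6],[0,0,14],[0,0,22],[0,0,28],[0,0,31],[0,0,33],[0,0,33]], roll=[0,0,0,0,0,0,0,0], claw=[0,0,0,0,0,0,0,0])

```text
t: 12.4
eef_pos: [0.6269, 0.1437, 0.1711]
tool_rot: [-0.0, 0.675, 0.738, -0.0]
contact_force: [-0.2, 0.2, -1.3]
gripper_width: 0.103
grasp_force: 53.1
```

```bash
python3 -c "
from h import *
go(*rl(-.072,0),.169,5.1);print(bot.get_obs()['contact_force'])"
```

```text
slide [ 0.6 -0.4  2.1] roll 0.1 heading 5.2 q7 -0.0 z [-0.001 -0.    -1.   ]
[-0.19673835  0.18359358 -1.31868578]
```

>>> send_rows(slide=[[0,0,1],[0,0,2],[0,0,2],[0,0,2],[0,0,2],[0,0,2],[0,0,2],[0,0,2]], roll=[0,0,0,0,0,0,0,0], claw=[0,0,0,0.1,0.2,0.3,0.4,0.4])

```text
t: 13.07
eef_pos: [0.6272, 0.1438, 0.1692]
tool_rot: [0.0, 0.675, 0.738, 0.0]
contact_force: [-0.5, 0.5, -0.1]
gripper_width: 0.399
grasp_force: 0.0
```

>>> send_rows(slide=[[0,0,0],[0,0,0],[0,0,-15],[0,0,-35],[0,0,-60],[0,0,-70],[0,0,-70],[0,0,-70]], roll=[0,0,0,0,0,0,0,0], claw=[0.4,0.4,0.4,0.4,0.4,0.4,0.4,0.4])

```text
t: 13.73
eef_pos: [0.6271, 0.1438, 0.2391]
tool_rot: [0.0, 0.674, 0.738, 0.0]
contact_force: [0.2, 0.0, 0.8]
gripper_width: 0.399
grasp_force: 0.0
```

```bash
python3 -c "
from h import *
go(.4517,.2993,.180,18.9)"
```

```text
slide [ 170.6 -160.7   59.1] roll -13.7 heading 5.2 q7 -0.03 z [ 0.  0. -1.]
```

>>> send_rows(slide=[[20,-20,0],[46,-46,5],[76,-74,12],[106,-102,20],[136,-130,40],[160,-152,55],[171,-161,59],[171,-161,59]], roll=[-2,-4,-6,-8,-10,-12,-13.7,-13.7], claw=[0.6,0.6,0.6,0.6,0.6,0.6,0.6,0.6])

```text
t: 14.4
eef_pos: [0.4462, 0.3021, 0.1772]
tool_rot: [-0.002, 0.578, 0.816, -0.003]
contact_force: [-0.2, -0.7, 0.4]
gripper_width: 0.6
grasp_force: 0.0
```

>>> send_rows(slide=[[0,0,0],[0,0,0],[0,0,0],[0,0,10],[0,0,20],[0,0,30],[0,0,30],[0,0,30]], roll=[0,0,0,0,0,0,0,0], claw=[0.6,0.6,0.6,0.6,0.6,0.6,0.6,0.6])

```text
t: 15.07
eef_pos: [0.4508, 0.2989, 0.1492]
tool_rot: [-0.0, 0.582, 0.813, -0.001]
contact_force: [0.5, -0.3, -0.0]
gripper_width: 0.598
grasp_force: 0.0
```

```bash
python3 -c "
from h import *
go(.4517,.2993,.101,18.9)"
```

```text
slide [ 0.1  1.  48.2] roll -0.1 heading 18.8 q7 -0.21 z [-0.002 -0.002 -1.   ]
```

>>> send_rows(slide=[[0,1,12],[0,1,26],[0,1,40],[0,1,48],[0,1,48],[0,1,48],[0,1,48],[0,1,48]], roll=[0,0,0,0,0,0,0,0], claw=[0.6,0.6,0.6,0.6,0.6,0.4,0.2,0])

```text
t: 15.73
eef_pos: [0.4528, 0.3003, 0.1031]
tool_rot: [0.0, 0.582, 0.813, 0.001]
contact_force: [0.2, -0.8, -0.6]
gripper_width: 0.177
grasp_force: 0.0
```

>>> send_rows(slide=[[0,0,0],[0,0,0],[0,0,0],[0,0,-15],[0,0,-45],[0,0,-80],[0,0,-102],[0,0,-102]], roll=[0,0,0,0,0,0,0,0], claw=[0,0,0,0,0,0,0,0])

```text
t: 16.4
eef_pos: [0.4548, 0.3014, 0.2092]
tool_rot: [0.001, 0.582, 0.813, 0.004]
contact_force: [-0.3, 0.6, -1.0]
gripper_width: 0.101
grasp_force: 53.0
```

```bash
python3 -c "
from h import *
go(*rl(-.030,-.1),.205,5.1); go(*rl(-.030,0),.205,5.1)"
```

```text
slide [-139.6   24.5    3.9] roll 13.7 heading 18.8 q7 -0.24 z [ 0.006  0.006 -1.   ]
slide [-163.4  121.6    4.5] roll 13.7 heading 18.8 q7 -0.24 z [ 0.006  0.006 -1.   ]
```

>>> send_rows(slide=[[-18,3,0],[-44,8,0],[-72,13,0],[-100,18,0],[-124,22,0],[-140,25,0],[-140,25,0],[-140,25,0]], roll=[2,4,7,10,12,13.7,13.7,13.7], claw=[0,0,0,0,0,0,0,0])

```text
t: 17.07
eef_pos: [0.521, 0.1745, 0.2034]
tool_rot: [-0.0, 0.675, 0.738, -0.001]
contact_force: [0.2, 0.8, -1.9]
gripper_width: 0.1
grasp_force: 53.0
```

```bash
python3 -c "
from h import *
go(*rl(-.030,0),.205,5.1)"
```

```text
slide [  2.6 102.3  -1.7] roll -0.1 heading 5.0 q7 -0.17 z [-0.001 -0.001 -1.   ]
```

>>> send_rows(slide=[[2,15,-1],[2,35,-1],[2,57,-1],[2,80,-1],[2,96,-1],[2,102,-1],[2,102,-1],[2,102,-1]], roll=[0,0,0,0,0,0,0,0], claw=[0,0,0,0,0,0,0,0])

```text
t: 17.73
eef_pos: [0.6214, 0.1876, 0.2045]
tool_rot: [-0.001, 0.674, 0.739, -0.001]
contact_force: [-0.3, 0.2, -1.5]
gripper_width: 0.106
grasp_force: 53.0
```

>>> send_rows(slide=[[0,0,0],[0,0,6],[0,0,14],[0,0,22],[0,0,28],[0,0,31],[0,0,33],[0,0,33]], roll=[0,0,0,0,0,0,0,0], claw=[0,0,0,0,0,0,0,0])

```text
t: 18.4
eef_pos: [0.6223, 0.1865, 0.1717]
tool_rot: [-0.0, 0.675, 0.738, -0.0]
contact_force: [-1.0, -0.6, -1.1]
gripper_width: 0.102
grasp_force: 53.0
```

```bash
python3 -c "
from h import *
go(*rl(-.030,0),.170,5.1);print(bot.get_obs()['contact_force'])"
```

```text
slide [-0.5  0.3  1.7] roll 0.1 heading 5.2 q7 -0.07 z [-0.001 -0.    -1.   ]
[-1.01938591 -0.60874267 -1.12861748]
```

>>> send_rows(slide=[[0,0,1],[0,0,2],[0,0,2],[0,0,2],[0,0,2],[0,0,2],[0,0,2],[0,0,2]], roll=[0,0,0,0,0,0,0,0], claw=[0,0,0,0.1,0.2,0.2,0.2,0.2])

```text
t: 19.07
eef_pos: [0.6227, 0.1868, 0.1704]
tool_rot: [0.0, 0.674, 0.738, 0.0]
contact_force: [0.3, -0.1, -0.1]
gripper_width: 0.195
grasp_force: 0.0
```

>>> send_rows(slide=[[0,0,0],[0,0,0],[0,0,0],[0,0,0],[0,0,0],[0,0,0],[0,0,0],[0,0,0]], roll=[0,0,0,0,0,0,0,0], claw=[0.2,0.2,0.2,0.2,0.2,0.2,0.2,0.2])

```text
t: 19.73
eef_pos: [0.6226, 0.1867, 0.1703]
tool_rot: [0.0, 0.675, 0.738, 0.0]
contact_force: [-0.5, -0.2, 0.5]
gripper_width: 0.201
grasp_force: 0.0
```

```bash
python3 -c "
from h import *
i=grab('scene')
compose('pics/f.png',[(panel(i,330,90,450,220,4.5),0,0)],540,585); print(bot.get_obs()['eef_pos'])"
```

```text
[0.62255267 0.18669584 0.17028612]
```

View pics/f.png

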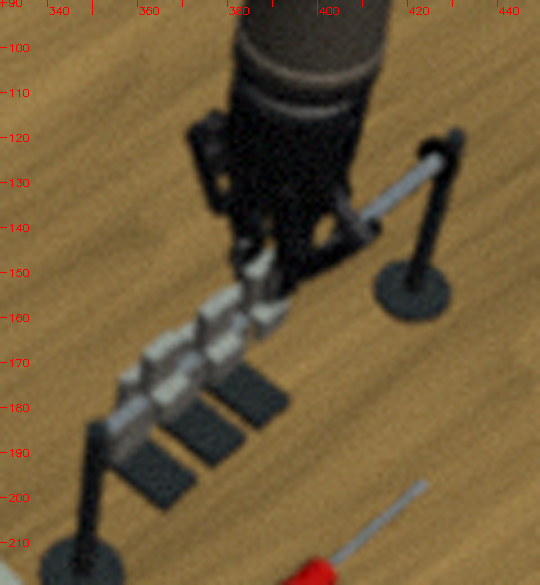

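All three hang (tabs at scene about (367,167), (378,157), (388,150); feet evenly spaced). Slide the first.

>>> send_rows(slide=[[0,0,0],[0,0,0],[0,0,0],[0,0,0],[0,0,0],[4,0,0],[12,0,0],[24,0,0]], roll=[0,0,0,0,0,0,0,0], claw=[0,0,0,0,0,0,0,0], force=40)

```text
t: 20.45
eef_pos: [0.6208, 0.2098, 0.1704]
tool_rot: [0.0, 0.675, 0.738, -0.0]
contact_force: [0.3, -2.3, 1.4]
gripper_width: 0.109
grasp_force: 41.5
```

>>> send_rows(slide=[[14,0,0],[30,0,0],[48,0,0],[66,0,0],[84,0,0],[102,0,0],[116,0,0],[124,0,0]], roll=[0,0,0,0,0,0,0,0], claw=[0,0,0,0,0,0,0,0])

```text
t: 21.12
eef_pos: [0.6087, 0.3372, 0.1704]
tool_rot: [-0.0, 0.674, 0.739, 0.0]
contact_force: [-0.1, -3.7, 3.6]
gripper_width: 0.109
grasp_force: 42.0
```

>>> send_rows(slide=[[0,0,0],[0,0,0],[0,0,0],[0,0,0],[0,0,0],[0,0,0],[0,0,0],[0,0,0]], roll=[0,0,0,0,0,0,0,0], claw=[0,0,0,0,0,0.1,0.2,0.3])

```text
t: 21.78
eef_pos: [0.6092, 0.3326, 0.1698]
tool_rot: [0.0, 0.675, 0.738, -0.001]
contact_force: [-0.7, -0.0, 0.4]
gripper_width: 0.296
grasp_force: 0.0
```

```bash
python3 -c "
from h import *
go(*rl(.118,0),.170,5.1)
go(*rl(-.072,0),.170,5.1)"
```

```text
slide [ 0.9  0.4 -0.2] roll 0.0 heading 5.1 q7 -0.28 z [-0.001 -0.002 -1.   ]
slide [-1.891e+02  3.000e-01  1.000e-01] roll 0.0 heading 5.1 q7 -0.28 z [-0.001 -0.002 -1.   ]
```

>>> send_rows(slide=[[0,0,-15],[0,0,-35],[0,0,-45],[-25,0,-45],[-65,0,-45],[-105,0,-45],[-145,0,-45],[-175,0,-45]], roll=[0,0,0,0,0,0,0,0], claw=[0.4,0.4,0.4,0.4,0.4,0.4,0.4,0.4])

```text
t: 22.45
eef_pos: [0.625, 0.1547, 0.2153]
tool_rot: [0.001, 0.676, 0.737, -0.001]
contact_force: [0.6, -1.1, -0.2]
gripper_width: 0.405
grasp_force: 0.0
```

>>> send_rows(slide=[[-14,0,0],[-14,0,0],[-14,0,0],[-14,0,10],[-14,0,25],[-14,0,40],[-14,0,45],[-14,0,45]], roll=[0,0,0,0,0,0,0,0], claw=[0.4,0.4,0.4,0.4,0.4,0.4,0.3,0.2])

```text
t: 23.12
eef_pos: [0.6247, 0.148, 0.1679]
tool_rot: [-0.001, 0.673, 0.739, -0.002]
contact_force: [0.1, -0.1, 0.2]
gripper_width: 0.201
grasp_force: 0.0
```

>>> send_rows(slide=[[0,0,0],[0,0,0],[0,0,0],[0,0,0],[0,0,0],[4,0,0],[12,0,0],[24,0,0]], roll=[0,0,0,0,0,0,0,0], claw=[0,0,0,0,0,0,0,0])

```text
t: 23.78
eef_pos: [0.6242, 0.1695, 0.1705]
tool_rot: [0.0, 0.675, 0.738, -0.0]
contact_force: [-0.7, 0.2, -1.8]
gripper_width: 0.108
grasp_force: 42.0
```

```bash
python3 -c "
from h import *
print(bot.get_obs()['contact_force'],bot.get_obs()['grasp_force'])
go(*rl(.076,0),.170,5.1)"
```

```text
[-0.70827764  0.24538816 -1.82207141] 42.01856553554535
slide [122.7  -0.2   0.5] roll -0.0 heading 5.1 q7 -0.04 z [ 0. -0. -1.]
```

>>> send_rows(slide=[[14,0,0],[30,0,0],[48,0,0],[66,0,0],[84,0,0],[102,0,0],[116,0,0],[122,0,0]], roll=[0,0,0,0,0,0,0,0], claw=[0,0,0,0,0,0,0,0])

```text
t: 24.45
eef_pos: [0.6118, 0.2961, 0.1699]
tool_rot: [-0.001, 0.673, 0.74, 0.0]
contact_force: [-0.4, 0.6, -1.0]
gripper_width: 0.109
grasp_force: 42.0
```

>>> send_rows(slide=[[0,0,0],[0,0,0],[0,0,0],[0,0,0],[0,0,0],[0,0,0],[0,0,0],[0,0,0]], roll=[0,0,0,0,0,0,0,0], claw=[0,0,0,0,0,0.1,0.2,0.3])

```text
t: 25.12
eef_pos: [0.6134, 0.2911, 0.1706]
tool_rot: [0.0, 0.675, 0.738, 0.0]
contact_force: [0.5, -0.4, 0.3]
gripper_width: 0.299
grasp_force: 0.0
```

```bash
python3 -c "
from h import *
go(*rl(.076,0),.170,5.1)
go(*rl(-.116,0),.170,5.1)"
```

```text
slide [ 0.6 -0.1  0.6] roll 0.0 heading 5.1 q7 -0.22 z [ 0.  0. -1.]
slide [-191.4   -0.3    0.6] roll 0.0 heading 5.1 q7 -0.22 z [ 0.  0. -1.]
```

>>> send_rows(slide=[[0,0,-15],[0,0,-35],[0,0,-45],[-25,0,-45],[-65,0,-45],[-105,0,-45],[-145,0,-45],[-177,0,-45]], roll=[0,0,0,0,0,0,0,0], claw=[0.4,0.4,0.4,0.4,0.4,0.4,0.4,0.4])

```text
t: 25.78
eef_pos: [0.6293, 0.1112, 0.2158]
tool_rot: [0.001, 0.675, 0.738, 0.0]
contact_force: [0.7, 0.3, 0.1]
gripper_width: 0.396
grasp_force: 0.0
```

>>> send_rows(slide=[[-14,0,0],[-14,0,0],[-14,0,0],[-14,0,10],[-14,0,25],[-14,0,40],[-14,0,45],[-14,0,45]], roll=[0,0,0,0,0,0,0,0], claw=[0.4,0.4,0.4,0.4,0.4,0.4,0.3,0.2])

```text
t: 26.45
eef_pos: [0.6289, 0.1032, 0.168]
tool_rot: [-0.001, 0.673, 0.739, -0.001]
contact_force: [-0.1, 0.6, -0.0]
gripper_width: 0.198
grasp_force: 0.0
```

>>> send_rows(slide=[[0,0,0],[0,0,0],[0,0,0],[0,0,0],[0,0,0],[4,0,0],[12,0,0],[24,0,0]], roll=[0,0,0,0,0,0,0,0], claw=[0,0,0,0,0,0,0,0])

```text
t: 27.12
eef_pos: [0.6283, 0.1246, 0.1705]
tool_rot: [0.0, 0.675, 0.738, 0.0]
contact_force: [-0.9, -0.2, -2.0]
gripper_width: 0.106
grasp_force: 41.9
```

```bash
python3 -c "
from h import *
print(bot.get_obs()['contact_force'],bot.get_obs()['grasp_force'])
go(*rl(.0385,0),.170,5.1)"
```

```text
[-0.93414177 -0.16005752 -1.994801  ] 41.938095688819885
slide [130.2  -0.2   0.4] roll -0.0 heading 5.1 q7 0.03 z [ 0. -0. -1.]
```

>>> send_rows(slide=[[14,0,0],[30,0,0],[48,0,0],[66,0,0],[84,0,0],[104,0,0],[121,0,0],[129,0,0]], roll=[0,0,0,0,0,0,0,0], claw=[0,0,0,0,0,0,0,0])

```text
t: 27.78
eef_pos: [0.6153, 0.2587, 0.1699]
tool_rot: [-0.001, 0.673, 0.74, 0.0]
contact_force: [-0.0, 0.4, -1.9]
gripper_width: 0.106
grasp_force: 41.9
```

>>> send_rows(slide=[[0,0,0],[0,0,0],[0,0,0],[0,0,0],[0,0,0],[0,0,0],[0,0,0],[0,0,0]], roll=[0,0,0,0,0,0,0,0], claw=[0,0,0,0,0,0.1,0.2,0.3])

```text
t: 28.45
eef_pos: [0.6169, 0.2532, 0.1706]
tool_rot: [0.0, 0.675, 0.738, 0.0]
contact_force: [0.4, 0.5, -0.4]
gripper_width: 0.295
grasp_force: 0.0
```

>>> send_rows(slide=[[0,0,0],[0,0,-15],[0,0,-40],[0,0,-70],[-40,-20,-80],[-80,-50,-80],[-120,-80,-80],[-160,-120,-80]], roll=[0,0,0,0,0,0,0,0], claw=[0.4,0.4,0.5,0.6,0.8,1,1,1])

```text
t: 29.12
eef_pos: [0.5327, 0.1092, 0.2507]
tool_rot: [0.001, 0.675, 0.738, 0.001]
contact_force: [0.5, 0.2, 1.0]
gripper_width: 1.0
grasp_force: 0.0
```

```bash
python3 -c "
from h import *
i=grab('scene');j=grab('top')
compose('pics/g.png',[(panel(i,330,90,450,230,2.9),0,0),(panel(j,305,145,500,300,2.2),360,0),(panel(i,185,170,310,310,1.8),0,408),(panel(j,120,145,270,205,3),350,345)])"
```

```text
(no output)
```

View pics/g.png

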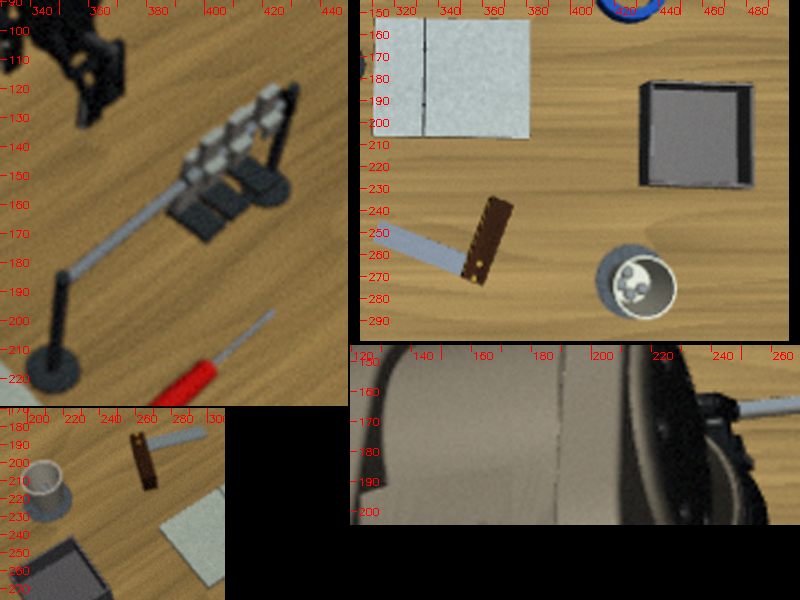

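```bash
python3 - <<'E'
from meas import *
print("cup rim",atz("top",(434,275.2),.065).round(4),tri((207.3,207.3),(434,275.2)).round(3))
print("pad",atz("top",(428.2,271.8),0).round(4),atz("scene",(209,219),0).round(3))
for uv,z in(((483.8,182.8),.045),((483.8,230.5),.045),((431.5,180.5),0),((431.5,229.5),0)): print("tray",atz("top",uv,z).round(4))
S={"a":(-.012,-.045,.04),"b":(-.012,.045,.04),"c":(.012,-.045,0),"d":(.012,.045,0)}
p,r=fit(lambda p:rig(p,S),[("top","a",374,237.9),("top","b",361.1,274.7),("top","c",363.5,233.7),("top","d",350.5,270.3)],[.45,-.07,1.2])
print("square",p[:2].round(4),np.degrees(p[2]).round(1),r.max(1))
q=rig(p,{"t1":(0,-.045,.04),"t2":(0,.045,.04),"b":(-.012,-.045,0),"tip":(.112,.033,.0165)})
for k in q: print(k,proj("scene",q[k]).round(1),proj("top",q[k]).round(1))
go(.45,-.25,.2,0)
E
```

```text
cup rim [ 0.4005 -0.2662  0.065 ] [ 0.4   -0.266  0.069]
pad [ 0.4026 -0.2701  0.    ] [ 0.39 -0.27  0.  ]
tray [ 0.6086 -0.3928  0.045 ]
tray [ 0.4988 -0.3882  0.045 ]
tray [ 0.621  -0.2838  0.    ]
tray [ 0.5027 -0.2804  0.    ]
square [ 0.4455 -0.1123] 69.8 [0.5 0.3 0.5 0.4]
t1 [[267.5 207.8]] [[369.6 235.7]]
t2 [[259.6 183.4]] [[356.3 273.1]]
b [[264.7 216.5]] [[372.5 237.6]]
tip [[297.6 181.6]] [[312.2 250.7]]
slide [-346.5 -107.9   50.8] roll 4.7 heading 4.7 q7 -0.07 z [-0.003 -0.001 -1.   ]
```

Carriers hang on the stop side (tabs around scene (393,152)…(418,122)). The square and cup have not moved. Going to the cup with the fingers closing along y.

```bash
python3 -c "
from h import *
go(.4005,-.2665,.15,90)"
```

```text
slide [-358.9 -158.4  100.9] roll -85.3 heading 4.7 q7 -0.07 z [-0.003 -0.001 -1.   ]
```

>>> send_rows(slide=[[-25,-11,0],[-52,-24,0],[-80,-36,0],[-108,-48,0],[-136,-60,0],[-164,-72,0],[-192,-84,0],[-220,-96,10]], roll=[-6,-12,-18,-24,-30,-36,-42,-48], claw=[1,1,1,1,1,1,1,1], force=20)

```text
t: 29.88
eef_pos: [0.4583, -0.1178, 0.242]
tool_rot: [0.002, 0.313, 0.95, 0.001]
contact_force: [1.0, 0.4, -0.3]
gripper_width: 0.998
grasp_force: 0.0
```

```bash
python3 -c "
from h import *
go(.4005,-.2665,.15,90)"
```

```text
slide [ -41.8 -154.2   91.7] roll -36.5 heading 53.5 q7 1.15 z [ 0.004  0.    -1.   ]
```

>>> send_rows(slide=[[-7,-25,10],[-14,-50,25],[-21,-76,40],[-28,-102,55],[-35,-128,70],[-42,-154,85],[-42,-154,92],[-42,-154,92]], roll=[-6,-12,-18,-24,-30,-36.5,-36.5,-36.5], claw=[1,1,1,1,1,1,1,1])

```text
t: 30.55
eef_pos: [0.3972, -0.2658, 0.147]
tool_rot: [-0.001, 0.005, 1.0, 0.0]
contact_force: [-0.4, 0.4, -0.0]
gripper_width: 0.999
grasp_force: 0.0
```

>>> send_rows(slide=[[0,0,0],[0,0,0],[0,0,0],[0,0,0],[0,0,20],[0,0,40],[0,0,50],[0,0,50]], roll=[0,0,0,0,0,0,0,0], claw=[1,1,1,1,1,1,1,1])

```text
t: 31.22
eef_pos: [0.3977, -0.2637, 0.0968]
tool_rot: [-0.002, 0.002, 1.0, 0.001]
contact_force: [-0.3, -0.0, -0.1]
gripper_width: 1.003
grasp_force: 0.0
```

```bash
python3 -c "
from h import *
go(.4005,-.2665,.035,90)
i=grab('scene');j=grab('top')
compose('pics/h.png',[(panel(i,165,140,265,270,3.5),0,0),(panel(j,305,180,500,300,2.2),360,0)],800,460)"
```

```text
slide [-3.  -2.9 61.8] roll -0.3 heading 89.7 q7 2.31 z [-0.003  0.001 -1.   ]
```

View pics/h.png

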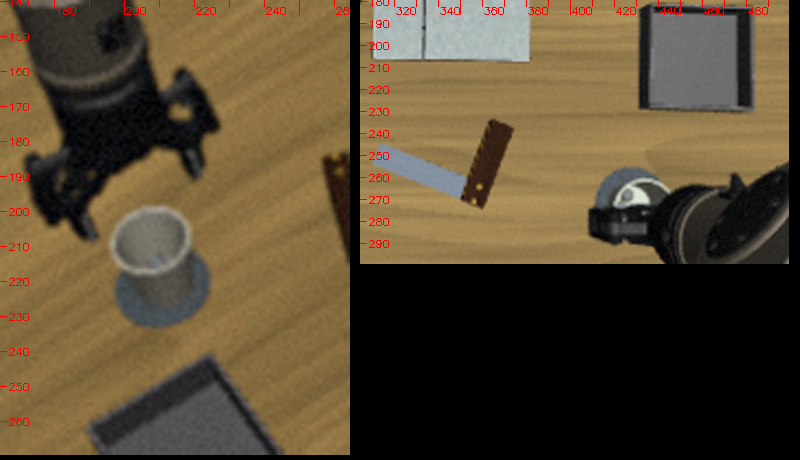

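Fingers at scene (190,206) and (220,189) straddle the cup (rim centre (207,208)). Descending and gripping lightly.

>>> send_rows(slide=[[-3,-3,12],[-3,-3,28],[-3,-3,44],[-3,-3,56],[-3,-3,62],[-3,-3,62],[-3,-3,62],[-3,-3,62]], roll=[0,0,0,0,0,0,0,0], claw=[1,1,1,1,1,1,0.9,0.8], force=20)

```text
t: 31.98
eef_pos: [0.4023, -0.2683, 0.0372]
tool_rot: [0.001, 0.003, 1.0, -0.0]
contact_force: [0.2, 0.6, -0.5]
gripper_width: 0.804
grasp_force: 0.0
```

>>> send_rows(slide=[[0,0,0],[0,0,0],[0,0,0],[0,0,0],[0,0,0],[0,0,0],[0,0,0],[0,0,0]], roll=[0,0,0,0,0,0,0,0], claw=[0.7,0.6,0.6,0.6,0.6,0.6,0.6,0.6])

```text
t: 32.65
eef_pos: [0.4025, -0.2682, 0.0375]
tool_rot: [0.001, 0.003, 1.0, -0.0]
contact_force: [-0.9, 0.7, 6.8]
gripper_width: 0.727
grasp_force: 20.1
```

```bash
python3 -c "
from h import *
go(.435,-.336,.115,87.6)"
```

```text
slide [-33.  -67.6 -77.3] roll 2.1 heading 89.7 q7 2.39 z [ 0.002 -0.    -1.   ]
```

>>> send_rows(slide=[[0,0,-10],[0,0,-30],[0,0,-50],[0,0,-60],[0,-15,-60],[-8,-35,-60],[-16,-55,-60],[-24,-68,-60]], roll=[0,0,0,0,0.5,1,1.5,2], claw=[0.6,0.6,0.6,0.6,0.6,0.6,0.6,0.6])

```text
t: 33.32
eef_pos: [0.4254, -0.3379, 0.0971]
tool_rot: [0.001, 0.021, 1.0, -0.001]
contact_force: [-0.0, -0.3, -0.2]
gripper_width: 0.723
grasp_force: 22.4
```

>>> send_rows(slide=[[-5,0,0],[-10,0,0],[-15,0,0],[-15,0,0],[-15,0,0],[-15,0,0],[-15,0,0],[-15,0,0]], roll=[0,0,0,0,0,0,0,0], claw=[0.6,0.6,0.6,0.6,0.6,0.6,0.6,0.6])

```text
t: 33.98
eef_pos: [0.4398, -0.3364, 0.0963]
tool_rot: [-0.0, 0.02, 1.0, 0.0]
contact_force: [1.0, -0.3, -1.2]
gripper_width: 0.723
grasp_force: 22.4
```

```bash
python3 -c "
from h import *
go(.462,-.336,.065,87.6);print(bot.get_obs()['contact_force'],bot.get_obs()['gripper_width'])"
```

```text
slide [-22.2   1.3  31.3] roll 0.1 heading 87.7 q7 2.38 z [-0.  0. -1.]
[ 0.99582198 -0.2623606  -1.18430695] 0.7230902820881213
```

>>> send_rows(slide=[[-4,0,5],[-10,0,12],[-16,0,20],[-22,0,27],[-22,0,31],[-22,0,31],[-22,0,31],[-22,0,31]], roll=[0,0,0,0,0,0,0,0], claw=[0.6,0.6,0.6,0.6,0.6,0.6,0.6,0.6])

```text
t: 34.65
eef_pos: [0.4618, -0.3377, 0.0653]
tool_rot: [-0.0, 0.021, 1.0, -0.0]
contact_force: [0.6, -0.2, -0.9]
gripper_width: 0.725
grasp_force: 22.5
```

>>> send_rows(slide=[[-4,0,0],[-8,0,0],[-12,0,-2],[-16,0,-4],[-20,0,-6],[-24,0,-8],[-29,0,-8],[-34,0,-8]], roll=[0,0,0,0,0,0,0,0], claw=[0.6,0.6,0.6,0.6,0.6,0.6,0.6,0.6])

```text
t: 35.32
eef_pos: [0.4963, -0.3396, 0.0738]
tool_rot: [0.0, 0.021, 1.0, -0.0]
contact_force: [-1.9, -1.3, 3.0]
gripper_width: 0.721
grasp_force: 21.0
```

```bash
python3 -c "
from h import *
print(bot.get_obs()['contact_force'],bot.get_obs()['gripper_width'],bot.get_obs()['eef_pos'])
i=grab('scene')
compose('pics/i.png',[(panel(i,175,190,275,310,5),0,0)],500,600)"
```

```text
[-1.88122761 -1.30474692  3.0145362 ] 0.7208599885962185 [ 0.4963406  -0.33956108  0.07376972]
```

View pics/i.png

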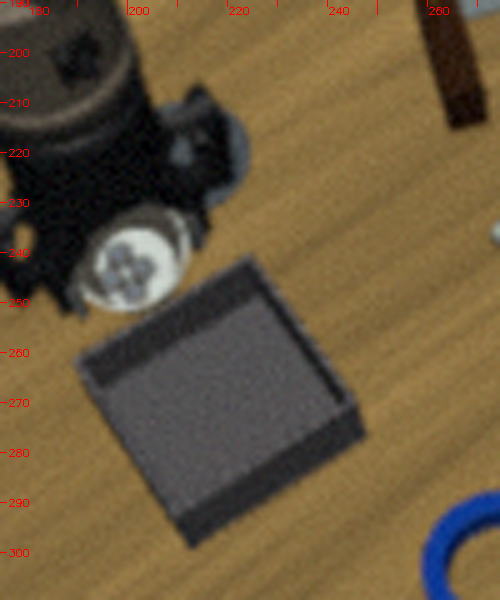

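The cup tips over the tray's near wall: mouth at scene (199,241), four balls inside. Continuing the tilt.

>>> send_rows(slide=[[-5,0,0],[-10,0,0],[-16,0,2],[-21,0,4],[-26,0,7],[-31,0,10],[-34,0,14],[-38,0,18]], roll=[0,0,0,0,0,0,0,0], claw=[0.6,0.6,0.6,0.6,0.6,0.6,0.6,0.6])

```text
t: 36.03
eef_pos: [0.5379, -0.3417, 0.057]
tool_rot: [0.003, 0.02, 1.0, -0.001]
contact_force: [2.1, -2.0, 9.4]
gripper_width: 0.717
grasp_force: 21.1
```

>>> send_rows(slide=[[-1,0,3],[-2,0,6],[-3,0,9],[-4,0,12],[-5,0,14],[-5,0,14],[-5,0,14],[-5,0,14]], roll=[0,0,0,0,0,0,0,0], claw=[0.6,0.6,0.6,0.6,0.6,0.6,0.6,0.6])

```text
t: 36.7
eef_pos: [0.5458, -0.3418, 0.044]
tool_rot: [0.006, 0.019, 1.0, -0.002]
contact_force: [7.3, -1.6, 8.8]
gripper_width: 0.714
grasp_force: 22.2
```

```bash
python3 -c "
from h import *
print(bot.get_obs()['contact_force'],bot.get_obs()['gripper_width'],bot.get_obs()['eef_pos'])
i=grab('scene');j=grab('top')
compose('pics/j.png',[(panel(i,175,190,275,310,4.5),0,0),(panel(j,400,160,500,300,3.4),455,0)],800,600)"
```

```text
[ 7.31215363 -1.60011368  8.77048675] 0.7138978057528389 [ 0.54582304 -0.34181535  0.04401767]
```

View pics/j.png

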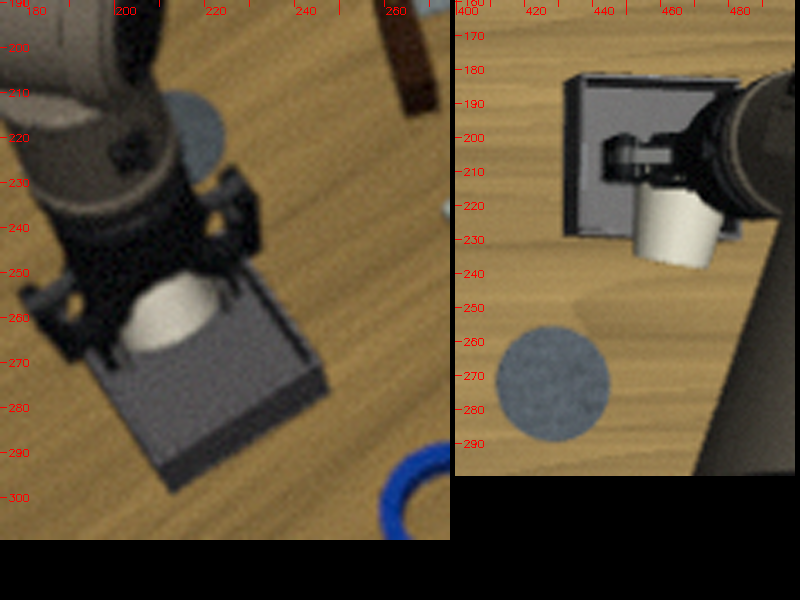

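Cup lies over the tray wall about 16° past level (scene (212,257)), so the balls must have rolled out; lift away and check the tray by image code.

>>> send_rows(slide=[[0,0,0],[0,0,0],[0,0,0],[0,0,-8],[0,0,-20],[0,0,-40],[0,0,-60],[0,0,-80]], roll=[0,0,0,0,0,0,0,0], claw=[0.6,0.6,0.6,0.6,0.6,0.6,0.6,0.6])

```text
t: 37.47
eef_pos: [0.5387, -0.34, 0.122]
tool_rot: [-0.001, 0.02, 1.0, 0.0]
contact_force: [1.1, -0.5, -1.1]
gripper_width: 0.714
grasp_force: 22.6
```

>>> send_rows(slide=[[0,-15,0],[0,-35,0],[0,-57,0],[0,-80,0],[0,-103,0],[0,-126,0],[0,-140,0],[0,-145,0]], roll=[3,9,15,21,27,33,39,45], claw=[0.6,0.6,0.6,0.6,0.6,0.6,0.6,0.6])

```text
t: 38.13
eef_pos: [0.5312, -0.4889, 0.1208]
tool_rot: [-0.0, 0.406, 0.914, -0.001]
contact_force: [0.0, -0.2, -0.5]
gripper_width: 0.715
grasp_force: 22.6
```

```bash
python3 - <<'E'
from h import *
print(bot.get_obs()['contact_force'],bot.get_obs()['gripper_width'],bot.get_obs()['eef_pos'])
j=grab('top'); cv2.imwrite("pics/k_raw.png",j)
a=cv2.imread("pics/top0.png"); d=cv2.absdiff(a,j).sum(2)
s=j[183:232,430:486].astype(int).sum(2)//3
d=d[183:232,430:486]
for r in range(0,49,2): print("".join("#" if v>60 else "+" if v>30 else "." for v in d[r]))
go(.56,-.47,.13,-2.4)
E
```

```text
[ 0.0434693  -0.16264498 -0.50560615] 0.7148418884301262 [ 0.53121406 -0.48886686  0.12081373]
........................................................
........................................................
........................................................
........................................................
........................................................
........................................................
........................................................
........................................................
........................................................
........................................................
........................................................
........................................................
........................................................
........................................................
........................................................
........................................................
........................................................
........................................................
........................................................
........................................................
........................................................
........................................................
........................................................
........................................................
........................................................
slide [-5.2 33.6 -9.5] roll 44.2 heading 41.8 q7 1.79 z [-0.002 -0.001 -1.   ]
```

```bash
python3 - <<'E'
from h import *
j=cv2.imread("pics/k_raw.png");a=cv2.imread("pics/top0.png"); d=cv2.absdiff(a,j).astype(int).sum(2)
print(d[183:232,430:486].max(), j[183:232,430:486].mean((0,1)), j[205,458],a[205,458])
m=(cv2.blur(d.astype(np.uint8),(2,2))>25).astype(np.uint8)
n,l,st,c=cv2.connectedComponentsWithStats(m)
for k in range(1,n):
    if st[k,4]>5: print(st[k])
compose("pics/k.png",[(panel(j,395,165,505,300,3.6),0,0),(panel(grab('scene'),160,190,275,320,3.4),400,0)],800,500)
E
```

```text
31 [83.66763848 87.80976676 90.49344023] [105 107 109] [107 106 107]
[ 135  163   79   32 1728]
[  363   168   277   232 29313]
[209 233  32  29 607]
[164 236  38  29 704]
[250 240  26  28 517]
[417 260  34  32 784]
[604 296   9  10  30]
[623 307   4   4   9]
```

View pics/k.png

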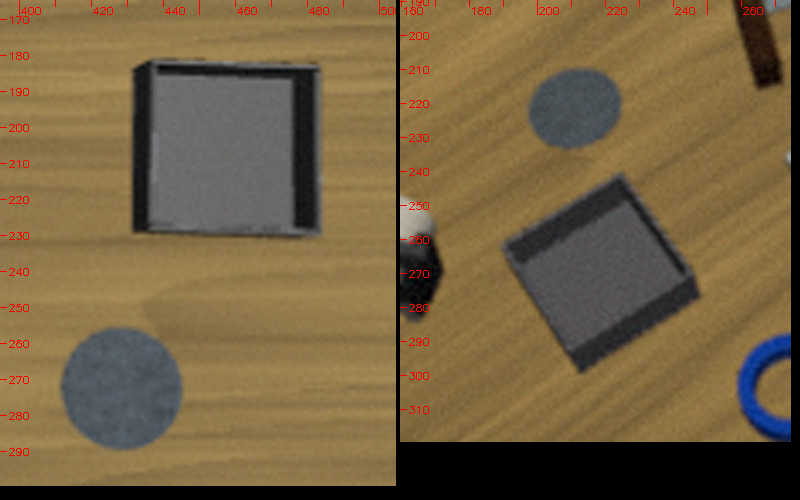

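```bash
python3 - <<'E'
from h import *
f=[]
for k in range(24):
    im=grab('scene') if k%2 else grab('top'); f.append(bot.get_obs()['contact_force'])
f=np.array(f);print(f.mean(0),f.std(0)/5)
s=grab('scene'); compose("pics/l.png",[(panel(s,120,200,210,310,5.4),0,0)],490,596)
# blob of balls-like anywhere new in the scene view
E
```

```text
[ 3.82473980e-04  3.34929960e-02 -8.96621936e-01] [0.09816177 0.12563893 0.0869055 ]
```

```bash
python3 - <<'E'
from h import *
e=bot.get_obs()['eef_pos'];print(proj('scene',e+[0,0,.02]),proj('top',e+[0,0,.02]))
for n in('scene','top'):
    s=cv2.cvtColor(grab(n),cv2.COLOR_BGR2GRAY); cv2.imwrite(f"pics/l_{n}.png",s)
    u,v=proj(n,e+[0,0,.02])[0].astype(int)
    for r in range(v-24,v+26): print(r,"".join(" .:-=+*#%@"[min(9,int(x)//25)] for x in s[r,u-32:u+32]))
E
```

```text
[[151.23090972 275.74272581]] [[548.4936179  212.36583692]]
251 :::-------:::..    .... .         :=**######**#**+============-=
252 ------::::.....   ....            :=*#*######****++=============
253 :::::::... ..   ......            .=*#####*#*****++========-====
254 ..........    ...:..              .-**######****++==============
255 ......      ..::... .              :=+*###******+++=-===========
256           ..:.....                  .-=*##*****+++==-===========
257         .......                      .:=**#***+==----===========
258  .    . .... .                      ...-+*****+-..::-===========
259       . ..                         ....:=++*++-.   .-===========
260                                    .:::::---=-:... .:===========
261 .                             .    ..::::::::::::.  .-==========
262                                     ..::::::::::::. .-=========+
263                                       .....:::::::. .:==========
264                                        .........:.   .-=========
265                                        . . .. ....   .-===+=====
266  
[... 5154 characters left out ...]
        .....  
228 ++++=-::::::::=#%%%%%%#######*****+++=-::......:        ........
229 +++++=:::::::::*%%%#%#######****++=====---:.  .          .......
230 ++++++-::::::::-*%#######******+=====++=====-:----.       ......
231 +=++===-::.:::::=*#####*****++=====================:.::.   .....
232 ========-:::::.::+####****+++==========================-:    ...
233 =========-:::::::-*#****+++==-===========================:      
234 ==========-:.:::::=***+++===============================-.      
235 ===========-::::::-++++=================================-.      
236 ++=+++==+=+=-::::::=+======++=====+================+=====-..    
237 +++++++++++++=-::.:-===++++++++++++++++++++++++++++++++++=-
```

```bash
python3 -c "
from h import *
go(.541,-.336,.12,87.6)"
```

```text
slide [104.7 107.1   1.2] roll -44.9 heading 42.7 q7 1.8 z [-0.  0. -1.]
```

>>> send_rows(slide=[[13,13,0],[28,29,0],[43,44,0],[58,60,0],[74,76,0],[90,92,0],[100,102,1],[105,107,1]], roll=[-5,-11,-17,-23,-29,-35,-40,-45], claw=[0.6,0.6,0.6,0.6,0.6,0.6,0.6,0.6])

```text
t: 40.25
eef_pos: [0.5413, -0.3328, 0.1201]
tool_rot: [-0.0, 0.017, 1.0, 0.001]
contact_force: [0.0, 0.6, -0.3]
gripper_width: 0.711
grasp_force: 22.6
```

>>> send_rows(slide=[[0,0,0],[0,0,0],[0,0,5],[0,0,15],[0,0,25],[0,0,35],[0,0,40],[0,0,40]], roll=[0,0,0,0,0,0,0,0], claw=[0.6,0.6,0.6,0.6,0.6,0.6,0.6,0.6])

```text
t: 40.92
eef_pos: [0.5394, -0.3353, 0.078]
tool_rot: [-0.002, 0.021, 1.0, 0.001]
contact_force: [-0.4, 0.0, -1.2]
gripper_width: 0.712
grasp_force: 22.6
```

```bash
python3 -c "
from h import *
print(bot.get_obs()['contact_force'],bot.get_obs()['eef_pos'])
go(.541,-.336,.040,87.6)"
```

```text
[-0.4149287   0.03731622 -1.1608344 ] [ 0.53942325 -0.33527775  0.07797444]
slide [-1.7 -0.7 38. ] roll 0.0 heading 87.6 q7 2.31 z [-0.003  0.001 -1.   ]
```

>>> send_rows(slide=[[-2,0,8],[-2,0,16],[-2,0,22],[-2,0,28],[-2,0,33],[-2,0,38],[1,0,40],[4,0,42]], roll=[0,0,0,0,0,0,0,0], claw=[0.6,0.6,0.6,0.6,0.6,0.6,0.6,0.6])

```text
t: 41.58
eef_pos: [0.5435, -0.3362, 0.0412]
tool_rot: [0.006, 0.02, 1.0, -0.001]
contact_force: [13.4, 1.0, 14.3]
gripper_width: 0.715
grasp_force: 24.1
```

>>> send_rows(slide=[[3,0,2],[5,0,3],[5,0,3],[5,0,3],[5,0,3],[5,0,3],[5,0,3],[5,0,3]], roll=[0,0,0,0,0,0,0,0], claw=[0.6,0.6,0.6,0.6,0.6,0.6,0.6,0.6])

```text
t: 42.25
eef_pos: [0.5407, -0.3369, 0.0398]
tool_rot: [0.008, 0.019, 1.0, -0.002]
contact_force: [11.9, 0.5, 14.3]
gripper_width: 0.717
grasp_force: 24.3
```

```bash
cat > asc.py <<'E'
from h import *
def asc(n,x0,y0,x1,y1):
    s=cv2.cvtColor(grab(n),cv2.COLOR_BGR2GRAY)
    for r in range(y0,y1): print(r,"".join(" .:-=+*#%@"[min(9,int(x)//25)] for x in s[r,x0:x1]))
E
python3 -c "
from asc import *
print(bot.get_obs()['contact_force'],bot.get_obs()['eef_pos'])
a=bot.get_obs()
asc('top',428,180,490,245)
asc('scene',185,235,255,302)"
```

```text
[11.86349151  0.49161997 14.2666161 ] [ 0.5406603  -0.33692033  0.03981925]
180 ++++++++++++++++++++++++++++++++++++++++++++++++++++++++++++++
181 ++++++++=====---========+++++++++++++++++++++=++++++====+=++==
182 ++++++=:.-===========+=======+++=============---=====--=++++++
183 ++++=: ..::    ..........:.::::::----===================++++++
184 +++=.....--.. ... ......... ...  ..... ..       . .....-=+++++
185 +++=:....--::::::.......................... .. .......:==++++=
186 ++*=. ...-==============---------:::::::..::::........:==+=:-=
187 *+*=. . .-======================================: . . :=-::--:
188 ***=:....-======================================:........-=-:.
189 ***=:....-======================================:..   ..--::..
190 +++=:....-======================================:    .:--:....
191 +++=: . .-====================================:.    ..--:.....
192 +++=:....-==================================-:     ..:-:......
193 +++=:. .:-=================================:      ..:--.......
194 +++=:...:-================================:     . .::-:.......
195 +++=:....-=====
[... 7655 characters left out ...]
=========================
293 =======================-::..........::-===============================
294 =======================-:..........:--===========================-====
295 =========================........::-==================================
296 =========================-:.....:-========================-===========
297 ==========================-...::-========================-============
298 ===========================:.:-=======================================
299 ===========================-:-=========================--===-=========
300 =======-==============+===============================================
301 ====================================================-=================
```

Balls now lie in the tray (scene about (227,273), (220,275), (211,282)). Hold briefly with a small shake, then lift and count.

>>> send_rows(slide=[[-3,0,0],[0,0,0],[-3,0,0],[0,0,0],[0,0,0],[0,0,-8],[0,0,-25],[0,0,-50]], roll=[0,0,0,0,0,0,0,0], claw=[0.6,0.6,0.6,0.6,0.6,0.6,0.6,0.6])

```text
t: 43.02
eef_pos: [0.5299, -0.3345, 0.0839]
tool_rot: [-0.002, 0.02, 1.0, 0.001]
contact_force: [0.5, 1.2, 0.5]
gripper_width: 0.715
grasp_force: 23.2
```

>>> send_rows(slide=[[0,0,-30],[0,-15,-35],[0,-40,-35],[0,-65,-35],[0,-90,-35],[0,-115,-35],[0,-135,-35],[0,-145,-35]], roll=[0,3,9,15,21,27,33,39], claw=[0.6,0.6,0.6,0.6,0.6,0.6,0.6,0.6])

```text
t: 43.68
eef_pos: [0.5238, -0.4835, 0.1203]
tool_rot: [-0.0, 0.357, 0.934, -0.001]
contact_force: [-0.2, -0.2, -0.3]
gripper_width: 0.715
grasp_force: 23.2
```

>>> send_rows(slide=[[0,0,0],[0,0,0],[0,0,0],[0,0,0],[0,0,0],[0,0,0],[0,0,0],[0,0,0]], roll=[6,12,18,24,30,36,42,45], claw=[0.6,0.6,0.6,0.6,0.6,0.6,0.6,0.6])

```text
t: 44.35
eef_pos: [0.5254, -0.48, 0.1198]
tool_rot: [-0.001, 0.686, 0.728, -0.0]
contact_force: [0.4, 0.0, -0.4]
gripper_width: 0.713
grasp_force: 23.2
```

```bash
python3 - <<'E'
from h import *
print(bot.get_obs()['contact_force'],bot.get_obs()['eef_pos'])
f=[]
for k in range(10): grab('top'); f.append(bot.get_obs()['contact_force'][2])
print(np.mean(f))
for n,p,b in(('top','pics/top0.png',(430,180,486,234)),('scene','pics/scene0.png',(188,240,248,300))):
    j=grab(n);a=cv2.imread(p);d=cv2.blur(cv2.absdiff(a,j).astype(np.float32).sum(2),(2,2))[b[1]:b[3],b[0]:b[2]]
    k,l,st,c=cv2.connectedComponentsWithStats((d>22).astype(np.uint8))
    print(n,[(st[i,4],(c[i]+b[:2]).round(1)) for i in range(1,k) if st[i,4]>3])
go(.555,-.478,.1,-2.4)
E
```

```text
[ 0.44981754  0.04395596 -0.41497837] [ 0.52535152 -0.4799658   0.11980034]
-0.5781302983596344
top [(np.int32(79), array([454.6, 201.9])), (np.int32(42), array([470., 202.]))]
scene [(np.int32(6), array([246.5, 244.8])), (np.int32(4), array([199.2, 244.8])), (np.int32(4), array([206.5, 245.5])), (np.int32(5), array([195.2, 247.6])), (np.int32(4), array([245. , 248.8])), (np.int32(4), array([199.2, 250.8])), (np.int32(4), array([228.5, 260.5])), (np.int32(4), array([234.5, 270. ])), (np.int32(4), array([242.5, 270.5])), (np.int32(24), array([220.3, 275.6])), (np.int32(23), array([226. , 273.8])), (np.int32(12), array([194.1, 280.8])), (np.int32(4), array([192. , 278.5])), (np.int32(26), array([211.2, 282. ])), (np.int32(6), array([218.5, 282.5])), (np.int32(12), array([242.9, 284.2])), (np.int32(6), array([198.3, 286.2])), (np.int32(4), array([189.5, 291.2])), (np.int32(4), array([203.5, 297.5])), (np.int32(5), array([237.8, 296.4]))]
slide [ 0.5 29.4 20.3] roll 6.1 heading 3.7 q7 1.24 z [ 0.  0. -1.]
```

```bash
python3 - <<'E'
from h import *
a=cv2.imread('pics/top0.png'); i=cv2.imread('pics/i.png')[180:330,60:220]
compose('pics/m.png',[(panel(a,412,255,452,292,9),0,0),(cv2.resize(i,None,fx=2.4,fy=2.4,interpolation=cv2.INTER_CUBIC),380,0),(panel(grab('top'),425,175,490,240,3.6),0,365),(panel(grab('scene'),120,235,255,302,3.4),250,365)])
E
```

```text
(no output)
```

View pics/m.png

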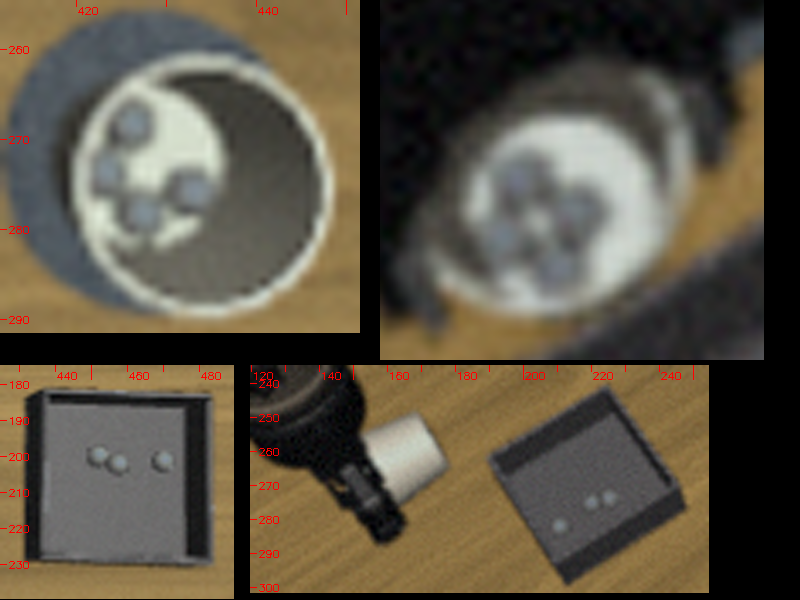

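Four balls were in the cup, three are in the tray (top view (449,199),(455,201),(467,200)); one is likely still in the cup. Going back to pour again with a shake.

```bash
python3 -c "
from h import *
go(.550,-.336,.12,87.6)"
```

```text
slide [142.5  33.4   0.3] roll -83.9 heading 3.7 q7 1.24 z [ 0.  0. -1.]
```

>>> send_rows(slide=[[2,1,0],[5,2,0],[10,4,0],[20,6,0],[35,8,0],[50,12,0],[68,16,0],[86,20,0]], roll=[-6,-12,-18,-24,-30,-36,-42,-48], claw=[0.6,0.6,0.6,0.6,0.6,0.6,0.6,0.6])

```text
t: 45.72
eef_pos: [0.5401, -0.3928, 0.1204]
tool_rot: [0.0, 0.326, 0.945, -0.0]
contact_force: [-0.4, 0.1, -0.6]
gripper_width: 0.714
grasp_force: 23.2
```

```bash
python3 -c "
from h import *
go(.550,-.336,.08,87.6)"
```

```text
slide [27.3 50.8 40.3] roll -35.7 heading 51.9 q7 1.85 z [ 0. -0. -1.]
```

>>> send_rows(slide=[[4,8,0],[9,17,0],[14,26,0],[19,35,0],[24,44,10],[27,51,20],[27,51,30],[27,51,40]], roll=[-6,-12,-18,-24,-30,-35.7,-35.7,-35.7], claw=[0.6,0.6,0.6,0.6,0.6,0.6,0.6,0.6])

```text
t: 46.38
eef_pos: [0.5509, -0.3364, 0.0798]
tool_rot: [0.0, 0.024, 1.0, 0.0]
contact_force: [-0.1, -0.3, -0.3]
gripper_width: 0.715
grasp_force: 23.2
```

>>> send_rows(slide=[[0,0,0],[0,0,0],[0,0,10],[0,0,20],[0,0,30],[0,0,38],[0,0,42],[0,0,42]], roll=[0,0,0,0,0,0,0,0], claw=[0.6,0.6,0.6,0.6,0.6,0.6,0.6,0.6])

```text
t: 47.05
eef_pos: [0.5501, -0.3361, 0.037]
tool_rot: [-0.001, 0.023, 1.0, 0.0]
contact_force: [-0.6, -0.8, -1.0]
gripper_width: 0.713
grasp_force: 23.2
```

>>> send_rows(slide=[[5,0,1],[9,0,2],[9,0,2],[5,0,0],[9,0,2],[5,0,0],[9,0,2],[9,0,2]], roll=[0,0,0,0,0,0,0,0], claw=[0.6,0.6,0.6,0.6,0.6,0.6,0.6,0.6])

```text
t: 47.72
eef_pos: [0.5442, -0.3363, 0.0376]
tool_rot: [0.003, 0.023, 1.0, -0.001]
contact_force: [4.4, 1.6, 7.9]
gripper_width: 0.717
grasp_force: 23.9
```

```bash
python3 -c "
from asc import *
print(bot.get_obs()['contact_force'],bot.get_obs()['eef_pos'])
asc('scene',196,250,245,292)"
```

```text
[4.43269159 1.57689134 7.85414872] [ 0.54416979 -0.33629869  0.03757042]
250                    .:--:..       ..--============
251                  .:-++++=-::....  ..--===========
252                .:=+****++=--::-:.  .--===========
253               .-+*******++=-::::.   .:-==========
254             .:=+**##****++=-::::......--=========
255            .-+*#######***++=-:..::::..:-=========
256            :=*##%#####***++=-:.::---:..--========
257     .     .=+##########***+=-:.::---:. .:--======
258          .-+###########***+=--:::----:..:--======
259          .=*############**+=---------::..:-======
260          .=**###########*+=------------...:--====
261         .-+**##########*=--------------:...---===
262  .     .:=+**#########*=----------------:..:-====
263  .     .-=+***######*+=------------------:..:-===
264        .-=+***###**+=--------------------:...:-==
265        :-==+++*++=---:--------------------:...-==
266      ..::-====-----------------------------:..:-=
267 .:.   ::.:----------------------------------:..:-
268 :-:.  .:::--------------:-------------------:...:
2
[... 540 characters left out ...]
79 ===-:----------------------------:--:...........:
280 ====::--------==------------------::..........::-
281 ====-:--------===---------------::...........:--=
282 =====::------====-:-----------::::.........::-===
283 =====-::::--:====------------::..........::-=====
284 ======-::-------------------:..........::--======
285 =======::-::-:------------:...........:--========
286 =======-:::----------:---:.........:::--========+
287 ========-::-----------:::..........:--===========
288 ========-::::--------::...........:-=============
289 =========-::::-----:::..........:---=============
290 ==========-::-----::...........:--===============
291 ==========-::--:::...........:--=================
```

>>> send_rows(slide=[[0,0,-8],[-10,0,-20],[-20,0,-22],[-30,0,-22],[-30,0,-22],[5,0,-22],[5,0,-22],[-5,0,-22]], roll=[0,0,0,0,0,0,0,0], claw=[0.6,0.6,0.6,0.6,0.6,0.6,0.6,0.6])

```text
t: 48.43
eef_pos: [0.5412, -0.3368, 0.0568]
tool_rot: [-0.003, 0.025, 1.0, 0.001]
contact_force: [0.3, 0.3, -0.7]
gripper_width: 0.712
grasp_force: 23.2
```

>>> send_rows(slide=[[-10,0,0],[-20,0,0],[-25,0,0],[10,0,0],[10,0,0],[-10,0,0],[-20,0,0],[-25,0,0]], roll=[0,0,0,0,0,0,0,0], claw=[0.6,0.6,0.6,0.6,0.6,0.6,0.6,0.6])

```text
t: 49.1
eef_pos: [0.5746, -0.3367, 0.0582]
tool_rot: [0.001, 0.022, 1.0, -0.0]
contact_force: [1.3, 0.2, -0.6]
gripper_width: 0.716
grasp_force: 23.2
```

>>> send_rows(slide=[[0,0,0],[37,0,0],[37,0,0],[20,0,-10],[20,0,-30],[20,0,-50],[20,0,-62],[20,0,-62]], roll=[0,0,0,0,0,0,0,0], claw=[0.6,0.6,0.6,0.6,0.6,0.6,0.6,0.6])

```text
t: 49.77
eef_pos: [0.5527, -0.3378, 0.123]
tool_rot: [0.002, 0.023, 1.0, -0.001]
contact_force: [-0.3, -0.2, -1.0]
gripper_width: 0.717
grasp_force: 23.2
```

```bash
python3 -c "
from asc import *
f=[]
for k in range(20): grab('top'); f.append(bot.get_obs()['contact_force'][2])
print(np.mean(f),bot.get_obs()['eef_pos'])
asc('scene',196,240,252,296)"
```

```text
-1.07665113360497 [ 0.5516946  -0.33653511  0.12029642]
240        .:=*#*####**++==-:.::. .========-================
241       :-=**######***++=--:.:..:=====--==================
242      :=+*########****++=-:.::::=====-===================
243      -*###########***++=-:.::::-===--===================
244     .=*############***+=-...::::-=-=====================
245     :+*############***+=:......:--======================
246     :+*############**+=:........:-======================
247    :-+*#############*=:..........:-=====================
248   .-+***###########*=-...........:-=====================
249   :=++**##########+-:........:-...:-====================
250  .-=++***########+-.........::-:...:--==================
251  .-==+***####*++-:.......:::----:. .--==================
252  .:-=+++***++-::........:--------:..:-==================
253 .:::-====---:..........::---------...:-===============-=
254 .:::----:............::-----------:. :--==============-=
255 .:::--::...........:::-------------:..:-===========-====
256  .:::.............::----------------:..:-===============
257  .:
[... 1671 characters left out ...]
-:...........:--=============
285 =======-::---:------------:.:.........:--===============
286 =======-::::-------------::..........:--================
287 ========-:::-----------::..........::-==================
288 ========-:::---------::..........::--===================
289 =========-::::-----::...........:---=====+==============
290 ==========-:::----::...........:-=======================
291 ===========::--:::...........:--========================
292 ===========-:--::..........::-==========================
293 ============-::..........::--========================-==
294 ============-:..........:--=======================-====-
295 =============-:.......::-=======================-=======
```

```bash
python3 -c "
from h import *
go(.555,-.48,.12,-2.4)"
```

```text
slide [  -9.9 -143.2    0.3] roll 89.8 heading 87.4 q7 2.28 z [ 0.  0. -1.]
```

>>> send_rows(slide=[[-1,-12,0],[-2,-30,0],[-4,-50,0],[-6,-72,0],[-7,-95,0],[-8,-118,0],[-9,-135,0],[-10,-143,0]], roll=[6,12,18,24,30,36,42,48], claw=[0.6,0.6,0.6,0.6,0.6,0.6,0.6,0.6])

```text
t: 51.48
eef_pos: [0.5538, -0.483, 0.1205]
tool_rot: [0.0, 0.431, 0.902, -0.001]
contact_force: [-0.0, 0.5, -0.2]
gripper_width: 0.712
grasp_force: 23.2
```

>>> send_rows(slide=[[0,0,0],[0,0,0],[0,0,0],[0,0,0],[0,0,0],[0,0,0],[0,0,0],[0,0,0]], roll=[6,12,18,24,30,36,42,42], claw=[0.6,0.6,0.6,0.6,0.6,0.6,0.6,0.6])

```text
t: 52.15
eef_pos: [0.5554, -0.4795, 0.1198]
tool_rot: [-0.0, 0.724, 0.69, -0.0]
contact_force: [0.4, 0.4, -0.1]
gripper_width: 0.712
grasp_force: 23.2
```

```bash
python3 - <<'E'
from h import *
go(.555,-.47,.022,-2.4)
for n,p in(('top','pics/top0.png'),('scene','pics/scene0.png')):
    j=grab(n);cv2.imwrite(f'pics/n_{n}.png',j);a=cv2.imread(p);d=cv2.blur(cv2.absdiff(a,j).astype(np.float32).sum(2),(3,3))
    k,l,st,c=cv2.connectedComponentsWithStats((d>24).astype(np.uint8))
    print(n,[(int(st[i,4]),st[i,2:4].tolist(),c[i].round().astype(int).tolist()) for i in range(1,k) if st[i,4]>7])
E
```

```text
slide [ 9.4 -0.8 97.8] roll -0.4 heading -2.8 q7 1.1 z [-0.001  0.    -1.   ]
top [(51111, [353, 252], [473, 296]), (17, [5, 6], [324, 160]), (12, [4, 7], [376, 160]), (1933, [80, 33], [177, 178]), (16, [5, 6], [62, 179]), (13, [5, 5], [47, 184]), (22, [9, 6], [33, 190]), (11, [5, 3], [376, 187]), (10, [4, 5], [62, 190]), (9, [5, 4], [74, 189]), (20, [6, 8], [319, 196]), (16, [5, 5], [344, 194]), (16, [7, 5], [375, 196]), (86, [13, 9], [454, 201]), (9, [4, 3], [338, 199]), (50, [8, 8], [470, 202]), (9, [5, 4], [343, 204]), (9, [3, 4], [348, 204]), (671, [34, 30], [225, 248]), (774, [39, 30], [184, 251]), (576, [26, 29], [263, 254])]
scene [(18021, [199, 300], [156, 140]), (10, [4, 5], [290, 2]), (10, [3, 4], [294, 1]), (161, [17, 16], [395, 6]), (106, [10, 12], [421, 5]), (14, [3, 5], [331, 8]), (8, [4, 4], [473, 52]), (12, [5, 4], [476, 106]), (1076, [44, 55], [360, 138]), (15, [4, 6], [483, 113]), (23, [8, 10], [466, 119]), (1284, [44, 58], [408, 148]), (17, [5, 7], [474, 127]), (562, [23, 40], [325, 156]), (601, [27, 31], [209, 211]), (9, [4, 4], [318, 223]), (9, [4, 4], [308, 228]), (28, [7, 10], [286, 233]), (8, [3, 4], [314, 229]), (22, [9, 8], [344, 232]), (11, [4, 7], [308, 233]), (12, [6, 4], [328, 232]), (10, [3, 5], [277, 238]), (9, [6, 4], [297, 243]), (23, [10, 5], [318, 249]), (11, [5, 3], [314, 255]), (18, [10, 4], [301, 260]), (57, [11, 7], [223, 274]), (30, [6, 6], [211, 282]), (41, [7, 7], [152, 316])]
```

```bash
python3 - <<'E'
from h import *
w=atz('scene',(152,316),.007);print(w,proj('top',w))
j=cv2.imread('pics/n_scene.png',0);a=cv2.imread('pics/scene0.png',0)
for s in(j,a):
  for r in range(306,326): print(" ".join("%3d"%x for x in s[r,142:162]))
  print()
u,v=proj('top',w)[0].astype(int);t=cv2.imread('pics/n_top.png',0)
for r in range(v-8,v+9): print(" ".join("%3d"%x for x in t[r,u-10:u+10]))
E
```

```text
[ 0.55370385 -0.5401162   0.007     ] [[538.99050813 207.71114284]]
111 112 113 118 111 110 103 102 100 108 114 118 113 113 115 115 113 114 109 108
113 118 112 118 110 108  99 101 109 112 112 112 112 110 112 109 114 114 112 109
115 114 110 107  98 103 105 112 119 119 116 111 110 115 111 111 110 110 110 111
110 110  98 100 106 108 110 117 112 113 112 113 108 113 113 114 103 109 114 106
105  99 100 106 105 113 119 118 113 112 111 112 111 112 113 105 113 108 105 105
102 101 104 107 117 118 113 115 113 107 111 111 111 109 113 106 106 105 111 108
102 105 113 115 117 111 116 112 113 108 101 105 104 108 107 108 111 111 112 110
110 113 112 106 113 112 110 105 106 107  97  94 102 101 107 110 109 106 106 110
115 113 110 107 111 113 112 102 103 112 106  91  84 100 102 108 107 112 110 107
110 108 114 116 112 110 108  97 111 122 118 104  88  92 107 109 109 106 107  98
106 106 108 111 107 107 106  99 107 120 113  95  83  97 116 112 106 103 100 105
111 109 115 109 108 108 105  99 101 111 104  92  85  99 108 104 107 101 101 101
107 107 111 108 108 108 110 108 102  92  90  98  99 103 111 108 100 100 
[... 2829 characters left out ...]
 122 127 131 139 140 145 150 151 153 157 160 164 166 166 171
 83  84  93 101 105 106 112 117 119 126 133 135 140 144 149 150 152 157 156 162
 68  70  76  79  83  94  96 101 106 115 117 119 127 130 136 139 142 148 148 154
 78  80  67  66  74  76  79  90  93  99 101 107 110 116 126 124 132 137 142 143
115 112  90  78  79  69  70  73  69  81  89  92  96 103 109 116 118 121 126 126
128 128 127 116 113  90  80  79  70  69  69  80  83  88  96  97 104 109 112 114
131 129 131 130 131 125 121 115  90  86  74  68  69  76  78  81  90  95 101 101
132 132 131 132 129 132 130 132 126 118 109  88  87  78  68  72  75  80  81  88
134 134 133 131 130 133 133 132 130 132 132 117 103  77  59  53  53  52  61  62
```

The fourth ball fell out just now and lies on the bench at about (0.554, −0.540) (scene (152,315)); I'll pick it up afterwards. First right the cup against the tray's outer wall.

>>> send_rows(slide=[[2,0,15],[4,0,35],[6,0,55],[8,0,75],[9,0,90],[9,0,97],[9,0,97],[9,0,97]], roll=[0,0,0,0,0,0,0,0], claw=[0.6,0.6,0.6,0.6,0.6,0.6,0.6,0.6])

```text
t: 52.92
eef_pos: [0.5554, -0.4713, 0.0234]
tool_rot: [0.0, 0.723, 0.691, -0.0]
contact_force: [0.3, -0.1, 0.4]
gripper_width: 0.709
grasp_force: 23.2
```

>>> send_rows(slide=[[4,0,0],[8,0,0],[12,0,0],[16,0,0],[20,0,0],[20,0,0],[20,0,0],[20,0,0]], roll=[0,0,0,0,0,0,0,0], claw=[0.6,0.6,0.6,0.6,0.6,0.6,0.6,0.6])

```text
t: 53.58
eef_pos: [0.5566, -0.4549, 0.0254]
tool_rot: [0.004, 0.724, 0.69, -0.002]
contact_force: [-0.7, -8.3, 0.5]
gripper_width: 0.713
grasp_force: 23.6
```

```bash
python3 -c "
from asc import *
asc('scene',130,240,210,300)"
```

```text
240 ------------::--:.                    .-==============================--==-=====
241 :-----------::-::.                   .:-===========================-=-==========
242 :----------::--:.                    ..-=============+===========-=-============
243 ::::-------::--:.                   ...:-=======================================
244 ::::-------::-::.                .......--=====================--===============
245 ::::--:----::-::. ..            .. ......-========+=========---=================
246 .:::------:::-:.....              .......:-=====================================
247 .:::::::--:.::::. ..             .........:-=+============-=====================
248 ::..:::::-:.:::.                ..........:-============--======================
249 ---::::-:-:.:-:.               ............:-===================================
250 ----:::::-:::::..             .............:-==================================-
251 ----::::::::::::.      ..    ...............:-======-======================----:
252 :----::::::.::::..     ..   ................::=============================-
[... 3299 characters left out ...]
++++==--========-::-
292 =======================================:.    .:::::. .-****+++==---==========-:-
293 =======================================-:.   .:::::. .-+**++===--=============-:
294 ======-=================================-:    .::::.. :-=++==---===============:
295 ================-========================-.   ..::::....:==----================-
296 =========================================-:.  ..:::--....----===================
297 ==========================================-..  ..:---:   :--====================
298 ===========================================--:. .:--:..  :-====================+
299 =============================================-: .:::..   .:-====================
```

>>> send_rows(slide=[[1,0,-5],[2,0,-10],[3,0,-15],[4,0,-20],[5,0,-25],[6,0,-30],[7,0,-35],[7,0,-35]], roll=[0,0,0,0,0,0,0,0], claw=[0.6,0.6,0.6,0.6,0.6,0.6,0.6,0.6])

```text
t: 54.3
eef_pos: [0.5575, -0.4435, 0.0594]
tool_rot: [0.001, 0.723, 0.691, 0.0]
contact_force: [-0.3, -0.3, -0.8]
gripper_width: 0.715
grasp_force: 23.0
```

```bash
python3 -c "
from asc import *
print(bot.get_obs()['contact_force'],bot.get_obs()['eef_pos'])
asc('scene',150,236,210,300)"
```

```text
[-0.34113449 -0.30603594 -0.77730468] [ 0.55749087 -0.44354919  0.05939496]
236             .........:-================================--===
237              .........:-============================-=--==-=
238            ...........:-============================----===-
239    .      .............:==========================-=---==-==
240          ..:...........:-=======================----========
241        .........:......::-======================---=========
242       .....::...........:-======================-===========
243     ......:.:...........::-=====+==========--=--============
244 ..........:.............::-================--===============
245 ......::::...:..........:::-=============--=================
246 ....:::..::.:.:........:::.-===========--===================
247 ....:.:.::..:..........::..-================================
248 .::.::::..:.....:......::..:========-=======================
249 ::::::::...:::........:::. :-=====--=-======================
250 :::::.... .::::.:.....:::. .:-==-=-=======================--
251 ::.....   ....:.......-:..  .-==-============
[... 2435 characters left out ...]
============-:.....:---:.  .:---=============-::-:
290 =======================--:...:--::.   .--===============:::-
291 ==========================:...:....   .:-================::-
292 ==========================:..  .. .    .-================-:-
293 ==========================-:.           .-================::
294 ===========================-:           .-================-:
295 ============================-.     .    :-=================-
296 =============================-     .  .:-===================
297 =============================-.      .:-====================
298 ==============================:   . .:-=====================
299 ==============================-:..::-======-============++==
```

>>> send_rows(slide=[[-12,0,0],[-22,0,8],[-24,0,22],[-24,0,36],[-24,0,38],[-18,0,38],[-12,0,38],[-8,0,38]], roll=[0,0,0,0,0,0,0,0], claw=[0.6,0.6,0.6,0.6,0.6,0.6,0.6,0.6])

```text
t: 55.02
eef_pos: [0.5563, -0.4535, 0.0209]
tool_rot: [0.002, 0.723, 0.691, -0.002]
contact_force: [1.2, -12.6, -1.7]
gripper_width: 0.715
grasp_force: 23.2
```

>>> send_rows(slide=[[0,0,0],[2,0,-3],[4,0,-6],[6,0,-9],[8,0,-12],[10,0,-14],[12,0,-14],[14,0,-14]], roll=[0,0,0,0,0,0,0,0], claw=[0.6,0.6,0.6,0.6,0.6,0.6,0.6,0.6])

```text
t: 55.68
eef_pos: [0.5581, -0.4455, 0.0389]
tool_rot: [0.008, 0.724, 0.69, -0.003]
contact_force: [1.2, -16.4, 4.7]
gripper_width: 0.714
grasp_force: 24.9
```

```bash
python3 -c "
from asc import *
print(bot.get_obs()['contact_force'],bot.get_obs()['eef_pos'])
asc('scene',165,255,210,300)"
```

```text
[  1.18077907 -16.43954547   4.66821301] [ 0.55807368 -0.44551466  0.03888313]
255 .::......::::  .:==================--:.......
256 :.:::....:::..  .-==============----.........
257 .:::....::::.   .-======+=====----::.........
258 .:..:.:::-:.     :-===========--::...........
259 ....:.::-::.     .:=========--::.......:...::
260 ..:..::-:...      .=======---::..........::::
261 :..:::-::..   .   .-=====-::............:::--
262 .:::--::..         :=====-:...........:::----
263 :::--:...          .-===--:.........:::------
264 :---::...   ..     .-====---:......:::-------
265 ---:....           .-====---:....:::---------
266 ::....  ..         .-=====-::...::-----------
267 .....   ..         .-=====-:-::::------------
268 ..   ...           :-======::-:--------------
269    ....           .:=======-::---------------
270  ... ..           .-========-:::-------------
271 ...    .          :-===-====-::--------------
272       . .        .:====---==-----------------
273   .   .          .-==================--------
274                  .-=+=====+++++++++++=-------
275                  
[... 528 characters left out ...]

286 ====-:..::  .::::.   .-+**********+*+++=-::--
287 ======-..:. .:::::.  .-+*******+*+++++=-:::--
288 =======:..   .::::.. .-+***+*+++++++===-::-:-
289 =======-.     .::::. .:=+*+++++++====-==-::::
290 ========:.    .::::.. .:=+++++====-----==-::-
291 ========-:    .::::::...-=+=====----=====-::-
292 =========-..   .::---...:-==-------=======-:-
293 ==========--:. ..---:.  .:-----============::
294 ==========++=:..::::..   .---==============-:
295 ==========+++-.......    .-=================-
296 ===========++=.    . .    :-=================
297 ==============:.           :-================
298 ==============-:           :================+
299 ================:    ... ..:-==============++
```

>>> send_rows(slide=[[2,0,-2],[4,0,-4],[6,0,-6],[8,0,-8],[10,0,-10],[12,0,-12],[12,0,-12],[12,0,-12]], roll=[0,0,0,0,0,0,0,0], claw=[0.6,0.6,0.6,0.6,0.6,0.6,0.6,0.6])

```text
t: 56.4
eef_pos: [0.5594, -0.4322, 0.0513]
tool_rot: [0.007, 0.724, 0.69, -0.002]
contact_force: [1.2, -11.1, 8.2]
gripper_width: 0.713
grasp_force: 21.0
```

```bash
python3 -c "
from asc import *
print(bot.get_obs()['contact_force'],bot.get_obs()['eef_pos'])
asc('scene',165,245,210,300)"
```

```text
[  1.15872486 -11.11259423   8.16568636] [ 0.55937686 -0.43224259  0.05132158]
245 ::::.::........::..-=====--==================
246 ........:......::..-====-====================
247 ....:..........-:..-==---====================
248 ....::::......:::..:--=======================
249    ..:.::.:...:::. .--=======================
250 .   .::::...::::..  :-=====================--
251    ..:..::..::::.  ..-===================---:
252 .    .:::.:::-:..   .-==================--::.
253     ..:...:::::.     :-===============--::...
254   ....:::::-::..     .-============----::....
255   ..:.::::--:.        :============--:.......
256   ..:::::--:..        .-=======-=---:........
257  ..::::--::..    .     :=======---::.........
258 ...::---::...          :======-::...........:
259 :::----::...           .===---::............:
260 -----::...   ...       .-=--:::..........:::-
261 ---:::.. . ..   .      .---::...........::---
262 :::...   ....          .--:...........:::----
263 ....... ....           :--:........::::------
264  . . .....            .-=--::......:-:-------
265    . ... ..      
[... 1028 characters left out ...]

286 ========****=:    .::::::..:-++++++++++=-::--
287 ========*****=.    ..:--:. .:==++=======::---
288 ========*****+-:.  .:---:.  .-=======-==:::--
289 ========+*****===...::::..  .:-==-----==-::::
290 =========+****+++:.......    .:------====-:::
291 =========++++++++-.   ..      .:-=========::-
292 ==========++++===-.     .     .:-=========-:-
293 ==========+++=====:.       ..  :-==========-:
294 ============+=====-:.     ..  .:-==========-:
295 =================---:.   ..  .-=============-
296 ====================-.      .:-==============
297 =====================:.  ..:-================
298 =====================-:..:--=================
299 ======================----===================
```

>>> send_rows(slide=[[1,0,-5],[2,0,-10],[4,0,-14],[6,0,-17],[8,0,-17],[10,0,-17],[12,0,-17],[14,0,-17]], roll=[0,0,0,0,0,0,0,0], claw=[0.6,0.6,0.6,0.6,0.6,0.6,0.6,0.6])

```text
t: 57.12
eef_pos: [0.5587, -0.4152, 0.0657]
tool_rot: [0.003, 0.724, 0.69, -0.001]
contact_force: [-1.3, -8.1, 11.3]
gripper_width: 0.714
grasp_force: 21.3
```

```bash
python3 -c "
from asc import *
print(bot.get_obs()['contact_force'],bot.get_obs()['eef_pos'])
asc('scene',165,240,215,295)"
```

```text
[-1.28086135 -8.11479269 11.29369782] [ 0.55873939 -0.41522907  0.06566027]
240 :::......::........:::..-========----=============
241 :..... ...::.......:-:..:======-------======-=====
242 ......  ...::.....:::.  :======---================
243 ..       .::::...::-:.  .-===--=-=================
244 ..       ..:.::..:-:..  .:-=======================
245 ..       ....:..:--:.    .-=-=====================
246 .   .   .......::-:..     :=======================
247 .       ...:::::-:..      .-====================--
248 .   . ....:::::-::..       :==================--::
249 :.     ...:::---...        :=================--:..
250 .........:::--::..         .-==============---:...
251 .:......::--:::.... .       :===========----:.....
252 :.::::::---:::..  .. .      :===========--:.......
253 ::::-----:::...  .. .       :=========--::........
254 -------:::...   ....        :======----:.........:
255 --:::::....    .... .      .:====----:............
256 :........   ...            .-==-----.............:
257  ..  .. .......            .-==---::..........:::-
258       .. .......           :-=
[... 1300 characters left out ...]
=++*****+=-:. .:--:..  .-========-====--
283 ===========+**+++++++=....::...   :-======---===--
284 ============*++++++++=:. .   .    .:--------------
285 ============+++=+=====-.    ..     .---:::--------
286 =============++=======-.           .-=-:::--------
287 =============+++======-:.          .-==-::--------
288 ===============+++++=---::  . .   .-===-:::-------
289 =========================:   .  ..-=====-:::-----:
290 =========================:.     :-=======-.:-::--:
291 =========================-:  ..:-=========::----::
292 ==========================-:.:-===========-:--:.:.
293 ===========================================-::....
294 ===========================================-:.....
```

>>> send_rows(slide=[[3,0,-2],[6,0,-4],[9,0,-5],[12,0,-6],[15,0,-7],[18,0,-7],[20,0,-7],[20,0,-7]], roll=[0,0,0,0,0,0,0,0], claw=[0.6,0.6,0.6,0.6,0.6,0.6,0.6,0.6])

```text
t: 57.83
eef_pos: [0.56, -0.3913, 0.0708]
tool_rot: [0.0, 0.723, 0.691, 0.0]
contact_force: [0.1, -2.9, 7.4]
gripper_width: 0.715
grasp_force: 20.1
```

```bash
python3 -c "
from asc import *
print(bot.get_obs()['contact_force'],bot.get_obs()['eef_pos'])
asc('scene',165,235,220,292)"
```

```text
[ 0.07154534 -2.89016113  7.42778161] [ 0.55998494 -0.39125014  0.07080707]
235 ..::.::::......   ..::.:....::...:=======----==========
236 ..::::::.....     ...:..::.:-:...:======--=--=--=======
237 ..:::::.....       ..::....:-.   :-===------=====-=====
238 ..::...:..... .    ..::..::-:.   .--==--=-==-========+=
239 .....:.:....   . .....:..:-::..   :-=-------=========+=
240 ..::::.:..     .....::..:--:.     .:-========-======+=+
241 ....:.::...      ....:::--:..  .   .-================+=
242 ...:.:::::.  .  ....:::--:...  .   .-==============+===
243 ....:..:::..........:---:..         :==================
244 :....:..::...:...:::---:...   .     :-===============--
245 ::::....:.::::::::---::...          .-=============---:
246 ::::::::::::::------::... ..        .-============--:..
247 .:::--:-:-:------:::..  ...         .-==========--::...
248 ....::--------::::....     .        .-=========-::.....
249 -:. ..::::::.::... .  ....          .-=======--:.......
250 =-.     ....... .   .....           .-=====--::........
251 ==:          .   . ....             :====---:..........
252 
[... 1695 characters left out ...]
===+++=--==++++-:.        .  :==--------
281 ===================++++++++=---::      . . .:===-------
282 =====================+====--:::::.   ..   .:-=+=-------
283 =========================-=----::.   .  . :-====-:-----
284 ================================-:.     .::------------
285 =================================--. . .::-----:-------
286 ===================================-:--:::-----------:-
287 =======================================-::-----------::
288 ========================================::-:-----:--::.
289 ========================================-::::----::::..
290 =========================================::::----::....
291 =========================================-::---:::.....
```

```bash
python3 -c "
from h import *
e=bot.get_obs()['eef_pos'];print(proj('scene',e+[0,0,.028]))
go(.401,-.279,.13,-2.4)"
```

```text
[[195.07830263 269.51676548]]
slide [ 105.2 -163.7  -59.4] roll -0.2 heading -2.6 q7 1.07 z [ 0.001 -0.    -1.   ]
```

>>> send_rows(slide=[[0,0,-12],[0,0,-30],[0,0,-48],[15,-24,-59],[40,-62,-59],[65,-101,-59],[90,-140,-59],[105,-164,-59]], roll=[0,0,0,0,0,0,0,0], claw=[0.6,0.6,0.6,0.6,0.6,0.6,0.6,0.6])

```text
t: 58.55
eef_pos: [0.3978, -0.2764, 0.1284]
tool_rot: [-0.002, 0.723, 0.691, 0.001]
contact_force: [-0.4, -0.7, 0.7]
gripper_width: 0.717
grasp_force: 22.1
```

>>> send_rows(slide=[[0,0,0],[0,0,0],[0,0,10],[0,0,25],[0,0,40],[0,0,55],[0,0,68],[0,0,68]], roll=[0,0,0,0,0,0,0,0], claw=[0.6,0.6,0.6,0.6,0.6,0.6,0.6,0.6])

```text
t: 59.22
eef_pos: [0.4001, -0.2791, 0.0588]
tool_rot: [-0.002, 0.723, 0.691, -0.001]
contact_force: [-0.0, -0.3, -1.6]
gripper_width: 0.713
grasp_force: 22.3
```

```bash
python3 -c "
from asc import *
print(bot.get_obs()['contact_force'],bot.get_obs()['eef_pos'])
asc('scene',180,190,245,245)"
```

```text
[-1.51449031e-03 -3.01645589e-01 -1.55990824e+00] [ 0.40012835 -0.27909525  0.05878857]
190 =:                       .-============-==============-==========
191 =-:                      .:===========-==========================
192 ==-.                      :-=========-=-=========================
193 ===-:.                    .:=====-==--=============-=============
194 =====-:..                  :-======--============================
195 ======---:..              .:-====================================
196 =====+=+===-.         ...  .-=====-==============================
197 =====++++++=:.       .:::. .:--==================================
198 ====++++++++=.      .::::.  .--==================================
199 =+++==+++++++-.      .:::.. .:-===============================++=
200 ++++++=++++++=:.     ..:::.  .-================================+=
201 +++++++++++**+=:.     ..:::. .:-=============================+===
202 ++==+++++++++++=.  ..:.:::::  .:-==========================+++=++
203 +=++++++=+*++++=: .:--:..:::.. .:-============================+==
204 ++++++===+*+++++=..:-:. .:::
[... 2137 characters left out ...]

235 ===========================----================================-=
236 ========================----===-==========+==================-===
237 ====================-==-=-----=========++==================-=====
238 ======================------==============================-======
239 ====================-----========-======================-========
240 ==================----=-==============+=+=============-=-========
241 =================-==-==-==================----=======--==========
242 ============-==----=======================-:::-====--============
243 ==============--========================--:..::-=---=============
244 =============--=======================--::....:---===============
```

>>> send_rows(slide=[[0,0,5],[0,0,10],[0,0,13],[2,0,15],[4,0,17],[6,0,18],[8,0,19],[10,0,20]], roll=[0,0,0,0,0,0,0,0], claw=[0.6,0.6,0.6,0.6,0.6,0.6,0.6,0.6])

```text
t: 59.93
eef_pos: [0.4007, -0.2692, 0.0413]
tool_rot: [0.0, 0.723, 0.691, 0.0]
contact_force: [0.1, -0.4, -0.4]
gripper_width: 0.712
grasp_force: 22.3
```

```bash
python3 -c "
from asc import *
print(bot.get_obs()['contact_force'],bot.get_obs()['eef_pos'])
asc('scene',180,196,240,236)"
```

```text
[ 0.09339916 -0.41369209 -0.44887021] [ 0.40074047 -0.2692084   0.04129329]
196 ======+++=:...                 .:-==========================
197 ====+=++++==--:..              .:-==========================
198 ====+++++++++===-.         ..   :-==========================
199 ==+++++=++++++==-:.       .:::. .-==========================
200 =+++++++++++=====-.      ..:::. .:==========================
201 ==++=++++++=====+=-.     ..:::.. .-=========================
202 =+++++++++=====+++=:.      .:::.  :=========================
203 +=++++++==+====+*++=:     ..::::. .--=======================
204 ++++++++======++++++-. .::::.:::. ..:=======================
205 +++=+=========+*++++=:..---:..::.....-==================++==
206 ++++==+==+===++*+++++-..:::. .:::::..:-===================+=
207 +=====+======+*++++++=:. .   ..:--:. .-==============+======
208 ======+======+*+++++++-.     ..:--:. .:-====================
209 =============+*++++++++-..    .:::.   :---==========+=+=====
210 =+=+=========+*++++++++=:.    ....    :----======+==========
211 =============+*+++++++++=-:.      .   .---===
[... 875 characters left out ...]
=======--:--:-----:::--------------===============
226 ==================----::-:::::-:-------:-::-================
227 ===============-===--::--::::::-------------================
228 ===-=========-=====-::-----::---------:----=================
229 =-==================--::-----:-----------===================
230 ====================---:-:::-----:----:--=========+=========
231 ======================---::------------=====================
232 =======================------:------========================
233 ======-=================-=--------==========================
234 ==========================-=---=============+===============
235 ========================-==-=-============+=================
```

>>> send_rows(slide=[[-6,0,1],[-6,0,3],[-4,0,5],[-2,0,7],[0,0,8],[2,0,8],[4,0,8],[6,0,8]], roll=[0,0,0,0,0,0,0,0], claw=[0.6,0.6,0.6,0.6,0.6,0.6,0.6,0.6])

```text
t: 60.65
eef_pos: [0.4009, -0.2632, 0.0333]
tool_rot: [-0.0, 0.723, 0.691, 0.0]
contact_force: [-0.2, -0.4, -1.1]
gripper_width: 0.714
grasp_force: 22.3
```

```bash
python3 -c "
from asc import *
print(bot.get_obs()['contact_force'],bot.get_obs()['eef_pos'])
asc('scene',180,198,240,236)"
```

```text
[-0.23597926 -0.40045098 -1.1305877 ] [ 0.40093308 -0.26321118  0.03327325]
198 ===+++=++++++==---:.              .-========================
199 =+++++++++++++====-:.        .... .:========================
200 ==++++++++++++=====-:       .:::.  .-=======================
201 ++++++++++++=========.      .::::  .:-======================
202 +=+++++++==========+=-.      .:::.  :-====================+=
203 +=+++++++=========+++=:.     ..:::. .:-=================+===
204 ++++++====+======++*++=:  ....:::::...-=====================
205 ++++=+===========++++++-. ::-:..:::.. .-=================+==
206 ++=+=+==========+*+++++=:.:-::...:::...:-=================+=
207 =+====+=========+*++++++-....  ..:::-:..:-==========+==++=+=
208 ==+++===========+*++++++=:       ::--: ..--===========+=====
209 +==============++++++++++-.     .::::.  .---========+=======
210 +==============++++++++++=-.    .....   .----===============
211 ================++++++++++=-.   .    .   :---===============
212 =============-==++++++++++++=:      .    :-=-===============
213 ================+++++++++++++-.     .    .-==
[... 745 characters left out ...]
=======-----::---::::--------:-::--===============
226 =================-----::---:::-:---------:--================
227 ==================---:--:-:::::-:-------:---================
228 ===-===============-:::----:-:------------==================
229 ====================--:---:--------------===================
230 =====================-------------:---:--===================
231 ======================---:::-----------=====================
232 ======================--:------------=======================
233 =======================-=---------===========+==============
234 ===========================----=============================
235 =====================-=====---============+=================
```

>>> send_rows(slide=[[-6,0,2],[-8,0,4],[-8,0,6],[-6,0,8],[-4,0,10],[-2,0,11],[0,0,12],[0,0,12]], roll=[0,0,0,0,0,0,0,0], claw=[0.6,0.6,0.6,0.6,0.6,0.6,0.6,0.6])

```text
t: 61.37
eef_pos: [0.4034, -0.2654, 0.0229]
tool_rot: [0.003, 0.723, 0.69, 0.001]
contact_force: [1.0, 1.8, 18.9]
gripper_width: 0.706
grasp_force: 15.9
```

```bash
python3 -c "
from asc import *
print(bot.get_obs()['contact_force'],bot.get_obs()['eef_pos'])
asc('top',405,245,470,300)"
```

```text
[ 0.95423064  1.75128216 18.9023954 ] [ 0.40335605 -0.26536604  0.0228871 ]
245 ++++++++++++++++++++++++++=:.   ....:---:...=++++++++++++++++++++
246 +++++++++++++++++++++++++=.     ....----:...-++++++++++++++++++++
247 ++++++++++++++++++++++++=:       ...::--....=++++++++++++++++++++
248 ++++++++++++++++++++++++=.         .:---.  .=++++++++++++++++++++
249 ++++++++++++++++++++++++=.     .....-===:..-=++++++++++++++++++++
250 ++++++++++++++++++++++++=:    .:::..-===-:-===++=++++++++++++++++
251 +++++++++++++++++++++++++=:   .:::..-===--===+==+++++++++++++++++
252 ++++++++++++++++++++++++++-  ... . .-===-==+=======++=+++++++++++
253 ++++++++++++++++++++++====:  ....  .-=====++=+==+==+++++++=++++++
254 ++++++++++++++++++++++=:..   .....  -=============+======++++++++
255 ++++++++++++++++++++==-.      .  .  -====================+====+==
256 +++=+++++++++++++===--:..   .....   -===--=================++=+=+
257 +++++++++++++++===---:..     ...    :-==:.-======================
258 ++++++++++++++=-----:...      .     .:-:: .-===================--
259 +++++++++++++=-------:...              .
[... 2125 characters left out ...]

290 =+++++++++++++++++++=-.         .-:..........:::::::::::::::::::-
291 +++++++++++++++++++++-.         .:-..........::::::::::::::::::::
292 ++=++++++++++++++++++=:.          :......::.:.:::::::::::::::::::
293 ==++++++++++++++++++++=:   ..    ......:...::::::::::::::::::::-:
294 ++++=++++++++++++++++++-.  ....  ........:::::::::::::::::::::::-
295 ++++++++++++++++++++++++=-.............::::::::::::::::::::::----
296 ++++++++++++++++++++++++=-.............:::::::::::::::::::::::---
297 +++++++++++++++++++======: ..........:::::::::::::::::::::::-----
298 +++++++++++++++=========:. ..........::::::::::::::::::::::::----
299 ++++++++++=============-.  ..........:::::::::::::::::::::-------
```

>>> send_rows(slide=[[0,0,-4],[0,0,-7],[0,0,-7],[0,0,-7],[0,0,-7],[0,0,-7],[0,0,-7],[0,0,-7]], roll=[0,0,0,0,0,0,0,0], claw=[0.6,0.6,0.74,0.76,0.8,0.85,0.95,1])

```text
t: 62.08
eef_pos: [0.4007, -0.2635, 0.0281]
tool_rot: [-0.0, 0.723, 0.691, -0.0]
contact_force: [-1.1, 0.1, -0.9]
gripper_width: 0.999
grasp_force: 0.0
```

>>> send_rows(slide=[[0,0,0],[0,0,0],[0,0,-15],[0,0,-40],[0,0,-70],[0,0,-90],[0,0,-90],[0,0,-90]], roll=[0,0,0,0,0,0,0,0], claw=[1,1,1,1,1,1,1,1])

```text
t: 62.75
eef_pos: [0.4016, -0.2635, 0.1189]
tool_rot: [0.001, 0.723, 0.691, 0.001]
contact_force: [0.1, -1.2, 0.1]
gripper_width: 0.999
grasp_force: 0.0
```

```bash
python3 -c "
from asc import *
print(bot.get_obs()['contact_force'],bot.get_obs()['eef_pos'])
asc('scene',185,190,235,240)"
```

```text
[ 0.06863029 -1.17410416  0.07611893] [ 0.40162289 -0.26354175  0.11890084]
190 ==========+++=:...     ....  .:===================
191 =========++++=-.        ...   .-==-===============
192 ======++++++++=:..       ..   .-===============-==
193 ======+++++++++=-:.            :-=================
194 ====+==++++++++===:.           :-=================
195 ===+++++++++++++==-.           .-=================
196 +++++++=+++++======:.          .-==============+==
197 =+++++=++++========-.           :=================
198 +++++++++++========-:       ..  .=++==============
199 ==++++++============:.     .... .-+++=============
200 +++++++++============:.   .. ....-=+++===+========
201 ++++++==============+=:.   .  .:--=-=+++==========
202 +++++==============++=:.      .-==---=*+==========
203 ++==+=============++==-..     .-==----++==========
204 ++===============+++==-:..    .-===---=++=========
205 =================++===-::.   .:-===---=++=========
206 ====+============++=-==--: .:--====----++=========
207 ++===============++--===-::--======---===========+
208 =================+=---====-===
[... 1025 characters left out ...]
====-:::---::::-:--------:--============
228 ==============--::---::::-------------============
229 ========-======-----:---:-----:-----==============
230 ================-----:-----------:-===============
231 ===--============----:-------------=========+=====
232 ==================-:----:-------==================
233 ==================-=---------============+========
234 ======================---==============++=========
235 ======================----===========+============
236 ====================------=========+==============
237 ==================-----=--=-=-====================
238 =================---====-=========+===============
239 ===============--===--=-==========+=+=============
```

```bash
python3 -c "
from h import *
print(atz('scene',(213.5,207),.065),atz('scene',(207.3,207.3),.065))
a=np.linspace(0,6.28,60)
for c in((.401,-.262),(.4005,-.2662)):
  P=proj('scene',np.c_[c[0]+.032*np.cos(a),c[1]+.032*np.sin(a),0*a+.065]);print(P.min(0),P.max(0))
go(.554,-.540,.12,None);go(.554,-.54,.12,90)
"
```

```text
[ 0.40701148 -0.25156092  0.065     ] [ 0.39706217 -0.26565739  0.065     ]
[197.635524   198.02343819] [220.67911624 217.33319672]
[196.23724384 198.67778571] [219.29817937 218.02293647]
slide [-269.7  165.4   -2. ] roll 0 heading -2.6 q7 1.04 z [ 0.  0. -1.]
slide [-269.7  165.4   -2. ] roll 87.4 heading -2.6 q7 1.04 z [ 0.  0. -1.]
```

>>> send_rows(slide=[[20,6,-20],[60,20,-50],[100,33,-80],[140,46,-110],[180,60,-130],[220,72,-130],[260,84,-130],[300,98,-130]], roll=[0,0,0,0,0,0,0,0], claw=[0.6,0.6,0.6,0.6,0.6,0.6,0.6,0.6])

```text
t: 63.47
eef_pos: [0.501, 0.0034, 0.2466]
tool_rot: [-0.0, 0.723, 0.691, 0.0]
contact_force: [1.5, -0.8, 0.1]
gripper_width: 0.599
grasp_force: 0.0
```

```bash
python3 - <<'E'
from h import *
t=grab('top');s=grab('scene');cv2.imwrite('pics/o_top.png',t);cv2.imwrite('pics/o_scene.png',s)
for n,p,j in(('top','pics/top0.png',t),('scene','pics/scene0.png',s)):
    a=cv2.imread(p);d=cv2.blur(cv2.absdiff(a,j).astype(np.float32).sum(2),(3,3))
    k,l,st,c=cv2.connectedComponentsWithStats((d>26).astype(np.uint8))
    print(n,[(int(st[i,4]),st[i,:4].tolist(),c[i].round(1).tolist()) for i in range(1,k) if st[i,4]>14])
g=cv2.cvtColor(t,cv2.COLOR_BGR2GRAY)
for r in range(250,298): print(r,"".join(" .:-=+*#%@"[min(9,int(x)//25)] for x in g[r,405:460]))
E
```

```text
top [(31077, [117, 149, 235, 251], [242.6, 284.9]), (1903, [134, 162, 80, 33], [177.1, 177.6]), (77, [448, 197, 13, 9], [453.9, 201.2]), (44, [466, 198, 8, 8], [469.3, 201.6]), (44, [536, 205, 7, 7], [538.9, 208.0]), (1607, [390, 260, 60, 39], [419.8, 278.5])]
scene [(151, [188, 0, 13, 18], [193.4, 7.6]), (105, [228, 0, 15, 27], [235.9, 12.0]), (6490, [279, 0, 60, 175], [310.5, 68.4]), (153, [387, 0, 16, 16], [394.8, 6.0]), (100, [417, 0, 10, 12], [421.2, 5.1]), (938, [176, 13, 57, 49], [204.9, 37.1]), (36, [188, 63, 8, 12], [191.0, 68.2]), (17, [203, 64, 6, 4], [205.2, 65.6]), (483, [359, 109, 23, 39], [370.3, 130.0]), (1225, [386, 118, 43, 57], [407.7, 147.8]), (507, [339, 124, 22, 40], [349.3, 145.3]), (1097, [195, 183, 42, 43], [217.1, 203.4]), (48, [218, 271, 11, 7], [222.8, 274.2]), (23, [208, 280, 6, 5], [210.6, 281.8]), (37, [149, 313, 7, 7], [151.8, 315.6])]
250 +++++++++++++++++++++++++++++==================++++++++
251 ++++++++++++++++++++++++++++++===============+====+==++
252 +++=++++++++++++++++++++++++++===================+===++
253 +++++++++++++++++++++++++++++++=====
[... 1959 characters left out ...]
*------------------=====================
287 #*+=--=------=#*----------------==+++++++++++++++++++++
288 +=====-------*#+===-----------===++++++++++++++++++++++
289 ========----+#*++=====---=-====++=+++++++++++++++++++++
290 ==========-=##+==++======+==+++++++++++++++++++++++++++
291 ==========-*#*+++++++++++++++++++++++++++++++++++++++++
292 =========+*#*++++++++++++++++++++++++++++++++++++++++++
293 ========+##*++++++++++++++++++++++++++++++++++====++===
294 ======+#%#*+++++++++++++++++++++++++++=+===============
295 ****####*+++++++++++++++++++++++====+========+=++====++
296 ##*###*++++++++++++++++++========================+==+++
297 *+++++=+++++++=++++====================================
```

```bash
python3 - <<'E'
from h import *
c=atz('top',(406.8,282),.065);print('cup',c,proj('scene',c))
print('ball',tri((151.8,315.6),(538.7,207.8)))
print('pad',atz('top',(428.2,272.3),0))
g=cv2.imread('pics/o_scene.png',0)
for r in range(178,232): print(r,"".join(" .:-=+*#%@"[min(9,int(x)//25)] for x in g[r,190:250]))
go(c[0],c[1],.12,-2.6)
E
```

```text
cup [ 0.38594689 -0.20593362  0.065     ] [[223.411012   193.72164552]]
ball [ 0.55314312 -0.53957702  0.0075686 ]
pad [ 0.40146291 -0.27008943  0.        ]
178 =========================+=++===============================
179 =======================++++=================================
180 ====+=================+++====+==============================
181 ===================++++++=+=================================
182 ================+=++++++================================-===
183 ==================+=++++====================================
184 ================+=++=+===========+++++=+==============-=====
185 =============+=++++=+=========+++++++++++===========-=======
186 ============+++=++++==+=====++++++===++++++=======-=========
187 ==========+=+++++=++======++++===========+++================
188 =========+++++++=+=+=====++++==========--=+*+=-=============
189 ========++++++++=++=====+++============---=++=-=============
190 ====+=+=+=+++=+=+=======++=============----=*===============
191 ====+++++=+=++++=======+++==============----+===============
192 ===+++++++=+++=========++=-==
[... 1950 characters left out ...]
::----=========================
223 =======--::-:::-------:-:------:---=========================
224 ========::---:----::::-:---------:-=========================
225 ========-----::--:::---------------=========================
226 =======----::---:::-:-----------:-==========================
227 =====-===-::::--:::::::-------:--===========================
228 =========--::-:-::::---:----:----===========================
229 ==========--:-:--::---------:--=============================
230 ===========-----::----:--:--:--===========================--
231 ============---::-:-----------=============================-
slide [-218.4 -109.5  125.7] roll 0.7 heading -1.9 q7 0.37 z [-0.001 -0.001 -1.   ]
```

The cup was knocked aside (upright, at about (0.386,−0.206)); pad is empty at (0.4015,−0.270). Moving it back.

>>> send_rows(slide=[[-30,-15,15],[-65,-33,32],[-100,-50,50],[-135,-68,70],[-170,-85,90],[-200,-100,105],[-216,-108,110],[-218,-110,115]], roll=[0,0,0,0,0,0,0,0], claw=[1,1,1,1,1,1,1,1])

```text
t: 64.23
eef_pos: [0.377, -0.2149, 0.1304]
tool_rot: [-0.001, 0.726, 0.688, -0.001]
contact_force: [-0.4, 0.6, -0.4]
gripper_width: 1.0
grasp_force: 0.0
```

>>> send_rows(slide=[[0,0,0],[0,0,0],[0,0,0],[0,0,0],[0,0,0],[0,0,0],[0,0,10],[0,0,20]], roll=[0,0,0,0,0,0,0,0], claw=[1,1,1,1,1,1,1,1])

```text
t: 64.9
eef_pos: [0.3819, -0.2114, 0.1119]
tool_rot: [0.001, 0.723, 0.691, 0.001]
contact_force: [-0.3, 0.4, 0.3]
gripper_width: 0.999
grasp_force: 0.0
```

```bash
python3 -c "
from h import *
go(.3865,-.206,.035,-2.6)"
```

```text
slide [ 5.6  4.3 76.9] roll 0.1 heading -2.5 q7 0.95 z [ 0.002 -0.    -1.   ]
```

>>> send_rows(slide=[[5,4,5],[5,4,20],[5,4,38],[5,4,55],[5,4,70],[5,4,77],[5,4,77],[5,4,77]], roll=[0,0,0,0,0,0,0,0], claw=[1,1,1,1,1,1,0.9,0.8], force=25)

```text
t: 65.57
eef_pos: [0.3853, -0.207, 0.035]
tool_rot: [-0.0, 0.723, 0.691, -0.0]
contact_force: [-0.8, 0.0, -1.2]
gripper_width: 0.804
grasp_force: 0.0
```

>>> send_rows(slide=[[0,0,0],[0,0,0],[0,0,0],[0,0,0],[0,0,0],[0,0,-5],[0,0,-10],[0,0,-15]], roll=[0,0,0,0,0,0,0,0], claw=[0.7,0.6,0.6,0.6,0.6,0.6,0.6,0.6])

```text
t: 66.23
eef_pos: [0.3854, -0.207, 0.0506]
tool_rot: [0.0, 0.723, 0.691, 0.0]
contact_force: [0.3, -0.2, -1.0]
gripper_width: 0.722
grasp_force: 27.4
```

```bash
python3 -c "
from h import *
go(.4015,-.270,.055,-2.6)"
```

```text
slide [-62.2  19.   -4.4] roll -0.0 heading -2.6 q7 1.07 z [ 0.001 -0.    -1.   ]
```

>>> send_rows(slide=[[-8,2,0],[-20,6,0],[-34,10,0],[-48,15,0],[-58,18,0],[-62,19,0],[-62,19,0],[-62,19,0]], roll=[0,0,0,0,0,0,0,0], claw=[0.6,0.6,0.6,0.6,0.6,0.6,0.6,0.6])

```text
t: 66.9
eef_pos: [0.4009, -0.2695, 0.0496]
tool_rot: [-0.0, 0.723, 0.691, -0.0]
contact_force: [0.0, 0.2, -1.6]
gripper_width: 0.724
grasp_force: 27.4
```

>>> send_rows(slide=[[0,0,4],[0,0,8],[0,0,11],[0,0,13],[0,0,14],[0,0,14],[0,0,14],[0,0,14]], roll=[0,0,0,0,0,0,0,0], claw=[0.6,0.6,0.6,0.6,0.6,0.6,0.74,0.8])

```text
t: 67.57
eef_pos: [0.4013, -0.2698, 0.0358]
tool_rot: [0.0, 0.723, 0.691, 0.0]
contact_force: [-0.9, 0.7, 0.9]
gripper_width: 0.801
grasp_force: 0.0
```

>>> send_rows(slide=[[0,0,0],[0,0,0],[0,0,0],[0,0,-20],[0,0,-50],[0,0,-80],[0,0,-90],[0,0,-90]], roll=[0,0,0,0,0,0,0,0], claw=[0.9,1,1,1,1,1,1,1])

```text
t: 68.23
eef_pos: [0.4027, -0.2706, 0.1278]
tool_rot: [0.002, 0.723, 0.691, 0.001]
contact_force: [0.1, 0.0, -0.7]
gripper_width: 0.998
grasp_force: 0.0
```

```bash
python3 -c "
from h import *
go(.5535,-.5395,.10,90)"
```

```text
slide [-261.7  162.8   28.8] roll 87.4 heading -2.6 q7 1.02 z [ 0.004 -0.001 -1.   ]
```

>>> send_rows(slide=[[-30,18,0],[-65,40,0],[-100,62,0],[-135,84,0],[-170,106,0],[-205,128,0],[-240,150,10],[-262,163,28]], roll=[0,0,0,0,0,0,0,0], claw=[1,0.8,0.6,0.5,0.5,0.5,0.5,0.5])

```text
t: 68.9
eef_pos: [0.5536, -0.5428, 0.0973]
tool_rot: [0.002, 0.723, 0.691, 0.0]
contact_force: [-0.4, 0.5, 0.7]
gripper_width: 0.501
grasp_force: 0.0
```

>>> send_rows(slide=[[0,0,0],[0,0,0],[0,0,10],[0,0,25],[0,0,40],[0,0,50],[0,0,50],[0,0,50]], roll=[0,0,0,0,0,0,0,0], claw=[0.5,0.5,0.5,0.5,0.5,0.5,0.5,0.5])

```text
t: 69.57
eef_pos: [0.5518, -0.538, 0.0468]
tool_rot: [-0.001, 0.723, 0.691, 0.0]
contact_force: [-0.2, 0.4, -0.1]
gripper_width: 0.497
grasp_force: 0.0
```

```bash
python3 -c "
from h import *
go(.5535,-.5395,.003,None)"
```

```text
slide [-1.5  1.8 43.8] roll 0 heading -2.6 q7 1.16 z [-0.001  0.001 -1.   ]
```

>>> send_rows(slide=[[-1,2,10],[-1,2,22],[-1,2,34],[-1,2,41],[-1,2,44],[-1,2,44],[-1,2,44],[-1,2,44]], roll=[0,0,0,0,0,0,0,0], claw=[0.5,0.5,0.5,0.5,0.5,0.5,0.4,0.3])

```text
t: 70.23
eef_pos: [0.5541, -0.5406, 0.0044]
tool_rot: [0.0, 0.723, 0.691, -0.0]
contact_force: [0.2, 0.1, 0.0]
gripper_width: 0.301
grasp_force: 0.0
```

>>> send_rows(slide=[[0,0,0],[0,0,0],[0,0,0],[0,0,0],[0,0,0],[0,0,0],[0,0,0],[0,0,0]], roll=[0,0,0,0,0,0,0,0], claw=[0.2,0.1,0,0,0,0,0,0])

```text
t: 70.9
eef_pos: [0.5542, -0.5404, 0.0043]
tool_rot: [0.0, 0.723, 0.691, -0.0]
contact_force: [0.8, -0.3, 4.3]
gripper_width: 0.132
grasp_force: 24.6
```

>>> send_rows(slide=[[0,0,-5],[0,0,-15],[0,0,-35],[0,0,-60],[0,0,-80],[20,0,-80],[50,0,-80],[80,0,-80]], roll=[0,0,0,0,0,0,0,0], claw=[0,0,0,0,0,0,0,0])

```text
t: 71.57
eef_pos: [0.557, -0.4603, 0.0848]
tool_rot: [0.001, 0.724, 0.69, -0.0]
contact_force: [0.8, -0.1, 0.3]
gripper_width: 0.131
grasp_force: 24.5
```

>>> send_rows(slide=[[25,0,0],[55,0,0],[85,0,0],[108,0,0],[120,0,0],[120,0,0],[120,0,0],[120,0,0]], roll=[0,0,0,0,0,0,0,0], claw=[0,0,0,0,0,0,0,0])

```text
t: 72.23
eef_pos: [0.5627, -0.3425, 0.0844]
tool_rot: [0.001, 0.724, 0.69, -0.0]
contact_force: [-0.2, 0.0, 0.7]
gripper_width: 0.135
grasp_force: 24.5
```

```bash
python3 -c "
from h import *
o=bot.get_obs();print(o['gripper_width'],o['grasp_force'])
go(.55,-.318,.030,None)"
```

```text
0.13544985849458693 24.462157487869263
slide [ 23.9 -13.8  54.3] roll 0 heading -2.7 q7 1.0 z [ 0.    -0.002 -1.   ]
```

>>> send_rows(slide=[[2,-8,5],[4,-18,15],[6,-26,24],[7,-28,30],[7,-28,33],[7,-28,33],[7,-28,33],[7,-28,33]], roll=[0,0,0,0,0,0,0,0], claw=[0,0,0,0,0,0,0.2,0.3])

```text
t: 72.9
eef_pos: [0.5362, -0.3324, 0.0512]
tool_rot: [0.001, 0.723, 0.691, 0.0]
contact_force: [-0.1, -0.8, -0.6]
gripper_width: 0.301
grasp_force: 0.0
```

>>> send_rows(slide=[[0,0,0],[0,0,0],[0,0,-20],[0,0,-60],[20,0,-100],[60,0,-130],[100,0,-130],[140,0,-130]], roll=[0,0,0,0,0,0,0,0], claw=[0.4,0.4,0.4,0.4,0.4,0.4,0.4,0.4])

```text
t: 73.57
eef_pos: [0.5428, -0.1983, 0.1835]
tool_rot: [0.002, 0.724, 0.69, 0.001]
contact_force: [0.6, 1.0, 0.0]
gripper_width: 0.402
grasp_force: 0.0
```

>>> send_rows(slide=[[40,0,0],[80,0,0],[120,0,0],[160,0,0],[200,0,0],[230,0,0],[240,0,0],[240,0,0]], roll=[0,0,0,0,0,0,0,0], claw=[0.6,0.6,0.6,0.6,0.6,0.6,0.6,0.6])

```text
t: 74.23
eef_pos: [0.553, 0.0457, 0.1804]
tool_rot: [-0.0, 0.721, 0.693, 0.0]
contact_force: [0.1, 0.1, -0.0]
gripper_width: 0.6
grasp_force: 0.0
```

```bash
python3 - <<'E'
from h import *
print(bot.get_obs()['eef_pos'])
t=grab('top');s=grab('scene');cv2.imwrite('pics/p_top.png',t);cv2.imwrite('pics/p_scene.png',s)
for n,p,j in(('top','pics/top0.png',t),('scene','pics/scene0.png',s)):
    a=cv2.imread(p);d=cv2.blur(cv2.absdiff(a,j).astype(np.float32).sum(2),(3,3))
    k,l,st,c=cv2.connectedComponentsWithStats((d>26).astype(np.uint8))
    print(n,[(int(st[i,4]),st[i,:4].tolist(),c[i].round(1).tolist()) for i in range(1,k) if st[i,4]>14])
g=cv2.cvtColor(t,cv2.COLOR_BGR2GRAY)
for r in range(225,282): print(r,"".join(" .:-=+*#%@"[min(9,int(x)//25)] for x in g[r,300:380]))
E
```

```text
[0.55303005 0.04566971 0.18042994]
top [(34983, [38, 117, 271, 283], [188.2, 267.5]), (157, [314, 153, 19, 30], [324.6, 164.6]), (98, [365, 154, 16, 17], [372.7, 161.6]), (17, [353, 157, 9, 5], [357.0, 159.5]), (18, [339, 163, 6, 5], [341.8, 164.9]), (21, [312, 167, 6, 9], [314.3, 170.0]), (15, [365, 168, 6, 4], [367.3, 170.1]), (19, [68, 173, 7, 7], [70.8, 175.7]), (48, [54, 174, 13, 8], [61.3, 177.9]), (42, [346, 174, 11, 13], [351.4, 178.9]), (16, [374, 174, 5, 7], [375.6, 176.6]), (36, [313, 177, 9, 12], [316.9, 181.9]), (15, [341, 177, 7, 6], [344.1, 179.6]), (45, [43, 181, 12, 10], [47.1, 185.3]), (57, [27, 183, 12, 10], [32.4, 187.8]), (16, [310, 182, 5, 5], [311.9, 184.0]), (28, [353, 182, 9, 7], [358.0, 184.2]), (46, [366, 183, 14, 10], [373.8, 186.8]), (31, [326, 184, 7, 8], [328.4, 187.7]), (45, [58, 186, 12, 11], [62.6, 190.6]), (27, [71, 187, 8, 6], [74.5, 189.7]), (31, [19, 188, 7, 11], [21.6, 192.4]), (31, [353, 190, 9, 9], [357.3, 193.9]), (43, [372, 191, 9, 7], [376.2, 194.4]), (24, [47, 192, 7, 5], [50.2, 193.8]), (50, [336, 192, 13, 10], [341.0, 196.5]), (30, [319,
[... 4995 characters left out ...]
.-++++++++++++++++++
274 +++++++++++++++++++++++++++++++++++++++++++++*++++++++++++=-:++++++++*++++++++++
275 ++++++++++++++++++++++++++++++++++++++++++++++++++++++++++++=+++++++++++++++++++
276 ++++++++++++++++++++++++++++++++++++++++++++++++++++++++++++++++++++++++++++++++
277 ++++++++++++=++++++++++=+++=++++++=++==+==++==++++++++++++++++++++++++++++++++++
278 +++++++++++++++++++++++++++++++++++++++++++++++++=+=+=++++++++++++++++++++++++++
279 ++++++++++++++++++++++++++++++++++++++++++++++++++++++++++++++++++++++++++++++++
280 ++++++++++++++++++++++++++++++++++++++++++++++++++++++++++++++++++++++++++++++++
281 ++++++++++++++++++++++++++++++++++++++++++++++++++++++++++++++++++++++++++++++++
```

Four balls are now in the tray (new one at top-view (454,215)); the square is unmoved. Now the square.

```bash
python3 - <<'E'
from h import *
go(.453,-.115,.10,69.8)
g=cv2.imread('pics/p_top.png',0)
a=cv2.imread('pics/top0.png',0)
S=np.linspace(0,6.28,60)
for c in((.4015,-.270),(.401,-.266)): 
    P=proj('top',np.c_[c[0]+.032*np.cos(S),c[1]+.032*np.sin(S),0*S+.065]);print(c,P.min(0).round(1),P.max(0).round(1))
for r in range(256,296,1): print(r,"".join(" .:-=+*#%@"[min(9,int(x)//25)] for x in g[r,408:456]))
E
```

```text
slide [-160.2  -92.4   81. ] roll -72.4 heading -2.6 q7 0.35 z [ 0.    -0.001 -1.   ]
(0.4015, -0.27) [421.2 260.1] [450.2 289.4]
(0.401, -0.266) [419.4 260.3] [448.4 289.7]
256 ++++++++++++++=============+++==================
257 +++++=++++++===-----------===+==================
258 +++++++++++=---------------=====================
259 ++++++++++=------------------=-=================
260 ++++++++==-------------=+****+=============+==+=
261 ++++++++=-----------=*********##*++==++======+++
262 +++++++==----------+###+=====+**##*+==+==++===+=
263 ++++++=----------=*%%*-::::::::-=*#*+===========
264 +++++==---------=*%%%#*+=-:::::::-+*#++=========
265 ++++==--------:-*#%%%%%%#+-::::::::=##++++++++++
266 +++++=------::-+##%%%@%%%%+-::::::::=#*+++++++++
267 ++++=-------::=#%%%%%%%%%%%+-::::::::+#*++++++++
268 ++++=------:::*%%%%%%%%%%%%%+:::::::::*%*+++++++
269 ++++=------::=#%%%%@%%%%%%%%*-::::::::-%*+++++++
270 ++++------:::*%%%%%%%@%@%%%%#=:::::::::*#+++++++
271 ++++------:::*%%%%%%%%%%%%%%%+::-::::::=%+++++++
272 +++=------::-#%@%%%%%%@%%%@%%+---:-:-::-%*++++++
273 +++=------::-#%%%%%%%
[... 493 characters left out ...]
-##++++++++
283 +++++++=-------+#*===================*#+++++++++
284 ++++++++=------=*#*=============-===+%*+++++++++
285 +++++++++=------=*#*===============*%#+=+=======
286 ++++++++++==-----=+##+===========-##*+==========
287 ++++++++++++=------+###*=======+#%#*++++++++++++
288 +++++++++++++====---=***##%%%%%##*++++++++++++++
289 +++++++++++=++======-==+**#*****++++++++++++++++
290 ++++++++++++++++++++==++++++++++++++++++++++++++
291 ++++++++++++++++++++++++++++++++++++++++++++++++
292 +=++++++++++++++++++++++++++++++++++++++++++++++
293 ++++++++++++++++++++++++++++++++++++++++++++===+
294 ++++++++++++++++++++++++++++++++++++==+=+=======
295 ++++++++++++++++++++++++++++++=+++====++++++++++
```

The cup stands upright, empty, on the pad (rim spans top (420..449, 260..289)). Moving to the square.

>>> send_rows(slide=[[-14,-8,0],[-36,-20,0],[-58,-33,0],[-80,-46,0],[-102,-58,0],[-124,-71,0],[-146,-84,0],[-156,-90,10]], roll=[-6,-13,-20,-27,-34,-41,-47,-54], claw=[0.7,0.7,0.7,0.7,0.7,0.7,0.7,0.7], force=40)

```text
t: 75.0
eef_pos: [0.4537, -0.1155, 0.172]
tool_rot: [0.001, 0.332, 0.943, 0.0]
contact_force: [0.7, -0.1, -0.7]
gripper_width: 0.7
grasp_force: 0.0
```

>>> send_rows(slide=[[0,0,0],[0,0,10],[0,0,30],[0,0,50],[0,0,60],[0,0,60],[0,0,60],[0,0,60]], roll=[-6,-12,-18,-18,-18,-18,-18,-18], claw=[0.7,0.7,0.7,0.7,0.7,0.7,0.7,0.7])

```text
t: 75.67
eef_pos: [0.4559, -0.1109, 0.1115]
tool_rot: [0.001, 0.18, 0.984, -0.0]
contact_force: [0.3, 0.2, 0.4]
gripper_width: 0.701
grasp_force: 0.0
```

```bash
python3 - <<'E'
from h import *
go(.453,-.115,.016,69.8)
E
```

```text
slide [ 1.4 -4.8 95.5] roll -0.5 heading 69.3 q7 1.73 z [ 0.001 -0.    -1.   ]
```

>>> send_rows(slide=[[1,-5,12],[1,-5,35],[1,-5,60],[1,-5,82],[1,-5,92],[1,-5,95],[1,-5,95],[1,-5,95]], roll=[-0.5,-0.5,-0.5,-0.5,-0.5,-0.5,-0.5,-0.5], claw=[0.7,0.7,0.7,0.7,0.7,0.7,0.5,0.4])

```text
t: 76.33
eef_pos: [0.4538, -0.1145, 0.0167]
tool_rot: [0.001, 0.175, 0.985, 0.0]
contact_force: [1.3, 0.2, 0.6]
gripper_width: 0.426
grasp_force: 0.0
```

>>> send_rows(slide=[[0,0,0],[0,0,0],[0,0,0],[0,0,0],[0,0,-5],[0,0,-12],[0,0,-20],[0,0,-25]], roll=[0,0,0,0,0,0,0,0], claw=[0.3,0.2,0.1,0.1,0.1,0.1,0.1,0.1])

```text
t: 77.0
eef_pos: [0.4532, -0.1142, 0.0419]
tool_rot: [0.0, 0.175, 0.985, 0.0]
contact_force: [0.3, 0.6, -3.2]
gripper_width: 0.269
grasp_force: 39.6
```

```bash
python3 - <<'E'
from h import *
o=bot.get_obs();print(o['gripper_width'],o['grasp_force'],o['contact_force'])
go(.530,-.0987,.044,-0.7)
E
```

```text
0.2693778879146842 39.564719796180725 [ 0.28652865  0.60621248 -3.19004154]
slide [-66.8  41.   -2.1] roll 70.6 heading 69.9 q7 1.87 z [ 0.001  0.    -1.   ]
```

>>> send_rows(slide=[[-4,2,-2],[-10,6,-2],[-18,11,-2],[-26,16,-2],[-34,21,-2],[-42,26,-2],[-50,31,-2],[-58,36,-2]], roll=[4,10,17,24,31,38,45,52], claw=[0.1,0.1,0.1,0.1,0.1,0.1,0.1,0.1])

```text
t: 77.67
eef_pos: [0.5203, -0.0998, 0.0432]
tool_rot: [0.0, 0.591, 0.807, 0.0]
contact_force: [-0.3, 0.0, -3.0]
gripper_width: 0.274
grasp_force: 39.5
```

```bash
python3 - <<'E'
from h import *
go(.530,-.0987,.044,-0.7)
E
```

```text
slide [-1.9  9.5 -0.7] roll 18.3 heading 17.6 q7 1.11 z [ 0.  0. -1.]
```

>>> send_rows(slide=[[-1,4,0],[-2,8,0],[-2,9,0],[-2,9,0],[-2,9,0],[-2,9,0],[-2,9,0],[-2,9,0]], roll=[6,12,18.3,18.3,18.3,18.3,18.3,18.3], claw=[0.1,0.1,0.1,0.1,0.1,0.1,0.1,0.1])

```text
t: 78.33
eef_pos: [0.5288, -0.0995, 0.0429]
tool_rot: [-0.0, 0.709, 0.705, 0.0]
contact_force: [-1.0, 0.1, -2.5]
gripper_width: 0.268
grasp_force: 39.6
```

```bash
python3 - <<'E'
from h import *
go(.535,-.0987,.019,-0.7)
E
```

```text
slide [ 0.8  6.2 23.9] roll 0.3 heading -0.4 q7 0.86 z [ 0.     0.001 -1.   ]
```

>>> send_rows(slide=[[1,3,5],[1,5,12],[1,5,18],[1,5,22],[1,5,24],[1,5,25],[1,5,25],[1,5,25]], roll=[0,0,0,0,0,0,0,0], claw=[0.1,0.1,0.1,0.1,0.1,0.1,0.1,0.1])

```text
t: 79.0
eef_pos: [0.534, -0.0987, 0.0177]
tool_rot: [0.0, 0.71, 0.704, -0.0]
contact_force: [0.8, 0.5, -1.9]
gripper_width: 0.272
grasp_force: 39.6
```

>>> send_rows(slide=[[0,2,0],[0,4,0],[0,6,0],[0,8,0],[0,10,0],[0,11,0],[0,12,0],[0,12,0]], roll=[0,0,0,0,0,0,0,0], claw=[0.1,0.1,0.1,0.1,0.1,0.1,0.1,0.1])

```text
t: 79.67
eef_pos: [0.5442, -0.0987, 0.0173]
tool_rot: [-0.001, 0.71, 0.704, -0.001]
contact_force: [-4.9, 0.5, 0.7]
gripper_width: 0.269
grasp_force: 40.1
```

>>> send_rows(slide=[[0,2,0],[0,4,0],[0,4,0],[0,4,0],[0,4,0],[0,4,0],[0,2,0],[0,1,0]], roll=[0,0,0,0,0,0,0,0], claw=[0.1,0.1,0.1,0.1,0.1,0.1,0.1,0.1])

```text
t: 80.33
eef_pos: [0.5442, -0.0987, 0.0172]
tool_rot: [-0.002, 0.71, 0.704, -0.001]
contact_force: [-4.7, -0.9, -0.2]
gripper_width: 0.274
grasp_force: 39.7
```

>>> send_rows(slide=[[0,0,0],[0,0,0],[0,0,0],[0,0,0],[0,0,0],[0,0,0],[0,0,-15],[0,0,-40]], roll=[0,0,0,0,0,0,0,0], claw=[0.2,0.3,0.35,0.4,0.4,0.4,0.4,0.4])

```text
t: 81.0
eef_pos: [0.5459, -0.0982, 0.0565]
tool_rot: [-0.001, 0.71, 0.705, -0.001]
contact_force: [1.0, 0.3, 0.4]
gripper_width: 0.4
grasp_force: 0.0
```

>>> send_rows(slide=[[0,0,-40],[40,-20,-80],[80,-40,-110],[120,-60,-130],[160,-80,-130],[200,-100,-130],[240,-100,-130],[280,-100,-130]], roll=[0,0,0,0,0,0,0,0], claw=[0.5,0.5,0.5,0.5,0.5,0.5,0.5,0.5])

```text
t: 81.67
eef_pos: [0.4513, 0.1498, 0.1874]
tool_rot: [-0.001, 0.71, 0.704, 0.001]
contact_force: [1.0, 0.1, 0.4]
gripper_width: 0.501
grasp_force: 0.0
```

```bash
python3 - <<'E'
from h import *
t=grab('top');s=grab('scene');cv2.imwrite('pics/q_top.png',t);cv2.imwrite('pics/q_scene.png',s)
g=cv2.cvtColor(t,cv2.COLOR_BGR2GRAY)
for r in range(150,226): print(r,"".join(" .:-=+*#%@"[min(9,int(x)//25)] for x in g[r,306:388]))
m={'c':(-.065,.030,.012)}
E
```

```text
150 +++++++++++++++++=+++++++++++++++=+++++++++++++++++++++++++++++++++++++++++++++=+=
151 ++++++++++++++++++++++++++++++++++++++++++++++++++++++++++++++++++++++++++++++++++
152 ++++++++++++++++++++++++++++++++++++++++++++++++++++++++++++++++++++++++++++++++++
153 +++++-#####**#****##*####***-**********====+++++++++++++++====+++++++++++++++++==+
154 +++++-######################-###############################################*++=++
155 +++++=######################-###############################################++++++
156 +++++=######################-###################*###########################++++++
157 ++++++######################-##################*#########*#################*++++++
158 ++++++######################-#####################################*########*++++++
159 ++++++######################-###############################################++++++
160 ++++++#####################*:#########################*#####################++++++
161 ++++++######################-###############################################++++++
162 ++++++######################-#######################
[... 4811 characters left out ...]
====
218 +++++++++++=========++=================+===+=+++===++======+=--===++=++++++++==+++
219 +++++=++++++++++++++++++++++++++++++++++++++++++++++++++++++++++++++++++++++++++++
220 +===+==++=+++=++=++=+=+=+++++++===+++=+++++++++++=++++++++++++++++++++++++++++++++
221 =============================+=====+===+==+=++=++==++====++==+++=+++++++++++++++++
222 ========+++==++====+=+=+++++++++++++++++++++++++++++++++++++++++++++++++++++++++++
223 ++++++++++++++++++++++++++++++++++++++++++++++++++++++++++++++++++++++++++++++++++
224 ++++++++++++++++++++++++++++++++++++++++++++++++++++++++++++++++++++++++++++++++++
225 ++++++++++++++++++++++++++++++++++++++++++++++++++++++++++++++++++++++++++++++++++
```

```bash
python3 - <<'E'
from meas import *
t=cv2.imread('pics/q_top.png',0).astype(float);s=cv2.imread('pics/q_scene.png',0)
def cross(c,r0,r1,lv):   # first falling/any crossing
    v=t[r0:r1,c-1:c+2].mean(1)
    i=[k for k in range(len(v)-1) if (v[k]-lv)*(v[k+1]-lv)<0]; return [round(r0+k+(v[k]-lv)/(v[k]-v[k+1]),1) for k in i][:2]
print('panel edge',[ (c,cross(c,203,211,155)) for c in(315,320,325,378,380)])
print('stock top',[ (c,cross(c,202,210,100)) for c in(348,353,358,363,368)])
print('stock back',[ (c,cross(c,213,221,75)) for c in(338,345,352,359,366)])
p=np.array([.6213,-.0766,np.radians(-.7)])
q=rig(p,{'e1':(-.065,.08,.012),'e2':(-.065,-.08,.012),'a':(-.065,.02,.04),'b':(-.065,-.055,.04),'ba':(-.089,.02,.04),'bb':(-.089,-.055,.04)})
for k in q: print(k,proj('top',q[k]).round(1))
for n in('top','scene'):
    a=cv2.imread(f'pics/p_{n}.png');j=grab(n);d=cv2.blur(cv2.absdiff(a,j).astype(np.float32).sum(2),(3,3))
    k,l,st,c=cv2.connectedComponentsWithStats((d>30).astype(np.uint8));print(n,[(int(st[i,4]),st[i,:4].tolist()) for i in range(1,k) if st[i,4]>14])
E
```

```text
panel edge [(315, [np.float64(206.4)]), (320, [np.float64(206.4)]), (325, [np.float64(206.3)]), (378, [np.float64(207.4)]), (380, [np.float64(207.4)])]
stock top [(348, [np.float64(206.0)]), (353, [np.float64(205.9)]), (358, [np.float64(206.3)]), (363, [np.float64(206.3)]), (368, [np.float64(206.3)])]
stock back [(338, [np.float64(217.3)]), (345, [np.float64(217.3)]), (352, [np.float64(217.4)]), (359, [np.float64(217.4)]), (366, [np.float64(217.5)])]
e1 [[312.3 206.6]]
e2 [[379.8 207.2]]
a [[337.9 205.8]]
b [[370.5 206.1]]
ba [[337.8 216.2]]
bb [[370.5 216.5]]
top [(37637, [19, 117, 290, 283]), (1081, [332, 164, 42, 55]), (1104, [310, 233, 66, 43])]
scene [(2410, [174, 0, 76, 76]), (7636, [300, 0, 71, 170]), (42, [213, 61, 9, 6]), (41, [200, 63, 10, 6]), (662, [256, 179, 44, 38]), (810, [274, 203, 54, 40])]
```

```bash
python3 -c "
from station import bot
print(bot.get_obs()['t'],bot.hand_in())"
```

```text
the job is handed in; nothing more can be done
81.8667 None
```

I handed the job in at 81.9 s; by my last camera checks, all three carriers hang past the mark, four balls (all I could see in the cup) are in the tray, the empty cup is upright on its pad, and the square is about 0.5 mm from the panel edge with its blade on the drill line. One ball fell on the bench while pouring and I picked it up, and I returned the cup after it was knocked aside; `hand_in()` gave no verdict.

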